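# Put away the nesting cup set

### The arm

A 6-joint arm with a two-finger parallel gripper is mounted at the origin on the work surface. World frame = base frame: x ahead of the robot, y to its left, z up, the work surface at z = 0. Lengths are in m, angles in rad, forces in N, time in s.
With the tool pointing down it reaches from about 0.375 to 0.9 m from the base axis. Payload 3.1 kg.
Tool frame: the origin (TCP) lies between the finger pads; the fingertips stand 19 mm ahead of it and the grasp point (between the pads) is the TCP; z points along the fingers, y is the direction in which the jaws open and shut (so a half turn about z gives the same grasp; the last joint's range is limited). The gripper opens to 87 mm and grips with 3 to 60 N. Pads are 19 mm wide; open, the fingers measure 117 mm over their backs; the gripper's body (75 mm by 190 mm) begins 51 mm behind the grasp point.
Start: joints at [-1.478, 0.527, 1.433, -0, 1.181, -0.178], TCP at [0.168, -0.602, 0.242] pointing down, gripper open.
Joint ranges: [-3.08, 3.08], [-0.75, 2.2], [0.22, 2.44], [-1.43, 4.57], [0, 2.65], [-2.85, 2.85]. Speed limits (rad/s): [2.79, 2.79, 3.14, 3.14, 3.14, 3.14].

### API

Orientations are given as a unit quaternion [x, y, z, w].
In Python, from rig import robot gives the robot as it stands.
- The arm moves only by the tool apply_moves, never from a script. Its argument "series" is a list of rows, each a list of 7 numbers: the shift along the tool's x, y, z in cm, then the turn, a rotation vector about the tool's x, y, z in degrees, then the opening, from 0 (shut) to 1 (fully open). In form: [[dx, dy, dz, rx, ry, rz, grip], ...]. A call has 1 to 5 rows; each row is the pose to reach, as a shift and turn from the pose commanded when the call began, along the tool's axes at that moment; what a row does not reach only later rows make up. A row lasts 1/12 s, in which the tool goes at most 41.7 mm and 7.16 degrees, less where a joint would pass 70% of its speed; a pose out of reach is approached as far as the arm can. A call with a gripper value outside its range is refused whole. The fingers move at their own pace and stop on an object; "newtons" is the grip in N (left out, the last holds). Time passes only in rows, so rows that repeat a pose let the fingers close. It gives the time, the measured TCP pose, the force and the opening at its end, in the units of the state.
- robot.get_obs(): the state, without advancing time (a new reading comes with each control period).
- robot.camera(name): name is "side" or "top" or "wrist"; returns the picture (384x512x3 uint8, red, green, blue); there is no depth.
- robot.camera_params(name): a dict with "mtx" (3x3 intrinsics, pixels), "origin" and "rotation" of the camera in the world. Camera axes: x right, y down, z forward; pixel columns grow to the right and rows downward; lengths in m; the calibration is good to about 2 mm. A picture is of the moment at which its call begins: read the wrist's pose just before it. camera_params takes no time and is no camera call; for the wrist camera it gives the pose at the moment of the call.
- robot.hand_in(): hands the job in, once; it reports no verdict.
The state is a dict: "time": time; "q": joint angles; "joint_velocities": joint speeds; "joint_torque": joint torques, N m; "position": TCP position; "tool_rot": TCP orientation; "ft_force": force on the tool from outside, world axes, zero at the start; "moment": the same for the moment, N m; "grip_width": finger opening in m.
Only numpy, scipy, OpenCV 4.12 (cv2) and the standard library are available. Lean on these libraries where they do the work, as an engineer would, in place of code of your own. Each camera call takes 0.05 s, during which the arm holds its last target. There are 200 camera calls.

### The job

Put away the set of turned aluminium cups: nest the full-height cups that are on the bench one inside another, from largest to smallest, in the big cup on the wooden block, each standing fully home on the floor of the one around it, and then close the nest by putting on the innermost cup the one lid that fits it, fully home. The cups that were cut short are rejects: put every one of them in the blue scrap bin. Leave the other two lids, the tape roll and the glue bottle where they are.

Things in the scene. Friction and masses are not known exactly. Their poses are not given: they have to be found in the camera images.
- outer_cup: The outermost cup of the nest: plain aluminium, 84 mm outside and 78 mm inside diameter, fixed upright in the middle of a 120 x 120 x 12 mm wooden block that does not move. Origin at the centre of the block's underside (on the bench), z up: the cup's inner floor is 30 mm and its rim 62 mm above the origin.
- cup_70: Good cup, loose, plain aluminium, round: 70 mm outside and 64 mm inside diameter (3 mm wall), 50 mm tall, solid foot 18 mm thick (inner floor 18 mm above the origin), bevelled below. Origin at the centre of the underside, z up the cup's axis. Starts upright on the bench. Absent (None) in some starts.
- cup_56: Good cup, loose, plain aluminium, round: 56 mm outside and 50 mm inside diameter (3 mm wall), 50 mm tall, solid foot 18 mm thick (inner floor 18 mm above the origin), bevelled below. Origin at the centre of the underside, z up the cup's axis. Starts upright on the bench. Absent (None) in some starts.
- cup_42: Good cup, loose, plain aluminium, round: 42 mm outside and 36 mm inside diameter (3 mm wall), 50 mm tall, solid foot 18 mm thick (inner floor 18 mm above the origin), bevelled below. Origin at the centre of the underside, z up the cup's axis. Starts upright on the bench. Always present.
- cup_28: Good cup, loose, plain aluminium, round: 28 mm outside and 22 mm inside diameter (3 mm wall), 50 mm tall, solid foot 18 mm thick (inner floor 18 mm above the origin), bevelled below. Origin at the centre of the underside, z up the cup's axis. Starts upright on the bench. Absent (None) in some starts.
- reject_56: Reject cup, loose, looks like the good cup of 56 mm outside diameter but was cut short: only 28 mm tall (18 mm solid foot, 10 mm of 3 mm wall). Origin at the centre of the underside, z up its axis. Starts upright on the bench. Absent (None) in some starts.
- reject_42a: Reject cup, loose, looks like the good cup of 42 mm outside diameter but was cut short: only 28 mm tall (18 mm solid foot, 10 mm of 3 mm wall). Origin at the centre of the underside, z up its axis. Starts upright on the bench. Absent (None) in some starts.
- reject_42b: Reject cup, loose, looks like the good cup of 42 mm outside diameter but was cut short: only 28 mm tall (18 mm solid foot, 10 mm of 3 mm wall). Origin at the centre of the underside, z up its axis. Starts upright on the bench. Absent (None) in some starts.
- lid_28: Aluminium lid, loose, fits the good 28 mm cup: flange 28 mm across, 4 mm thick; below it a locating step 18 mm across, 6 mm deep, that drops into the mouth; on top a dark steel knob 14 mm across, 18 mm tall. Origin under the centre of the step, z up; fully home, the flange rests on the rim and the origin is 44 mm above the cup's. Starts knob up on the bench. Always present.
- lid_42: Aluminium lid, loose, fits the good 42 mm cup: flange 42 mm across, 4 mm thick; below it a locating step 32 mm across, 6 mm deep, that drops into the mouth; on top a dark steel knob 14 mm across, 18 mm tall. Origin under the centre of the step, z up; fully home, the flange rests on the rim and the origin is 44 mm above the cup's. Starts knob up on the bench. Always present.
- lid_56: Aluminium lid, loose, fits the good 56 mm cup: flange 56 mm across, 4 mm thick; below it a locating step 46 mm across, 6 mm deep, that drops into the mouth; on top a dark steel knob 14 mm across, 18 mm tall. Origin under the centre of the step, z up; fully home, the flange rests on the rim and the origin is 44 mm above the cup's. Starts knob up on the bench. Always present.
- scrap_bin: Blue painted open scrap bin, fixed: 200 mm along its x, 160 mm along its y, 45 mm high, 4 mm walls, floor about 4 mm thick. Origin at the centre of its underside, on the bench.
- tape_roll: Bystander, not part of the job, leave it alone: tape roll, a cardboard ring, 72 mm across, 24 high; loose on the bench. Origin at or near its underside.
- glue_bottle: Bystander, not part of the job, leave it alone: white glue bottle, 42 mm across, 85 high; loose on the bench. Origin at or near its underside.

How it is judged:
On the way, in this order (a step that is already met when the one before it is completed fails the run):
1. all the good cups present are nested in size order in the big cup (z of cup_70 in the frame of outer_cup between 0.026 and 0.034 m and horizontal distance between cup_70 and outer_cup below 0.007 m and angle between each of cup_70, cup_56, cup_42, cup_28's own z axis and vertical below 0.1 rad and ((z of cup_56 in the frame of outer_cup between 0.026 and 0.034 m and horizontal distance between cup_56 and outer_cup below 0.014 m) or (z of cup_56 in the frame of cup_70 between 0.014 and 0.022 m and horizontal distance between cup_56 and cup_70 below 0.007 m)) and z of each of cup_56, cup_42, cup_28 in the frame of cup_70 above 0.012 m and ((z of cup_42 in the frame of outer_cup between 0.026 and 0.034 m and horizontal distance between cup_42 and outer_cup below 0.021 m) or (z of cup_42 in the frame of cup_70 between 0.014 and 0.022 m and horizontal distance between cup_42 and cup_70 below 0.014 m) or (z of cup_42 in the frame of cup_56 between 0.014 and 0.022 m and horizontal distance between cup_42 and cup_56 below 0.007 m)) and z of each of cup_42, cup_28 in the frame of cup_56 above 0.012 m and ((z of cup_28 in the frame of outer_cup between 0.026 and 0.034 m and horizontal distance between cup_28 and outer_cup below 0.028 m) or (z of cup_28 in the frame of cup_70 between 0.014 and 0.022 m and horizontal distance between cup_28 and cup_70 below 0.021 m) or (z of cup_28 in the frame of cup_56 between 0.014 and 0.022 m and horizontal distance between cup_28 and cup_56 below 0.014 m) or (z of cup_28 in the frame of cup_42 between 0.014 and 0.022 m and horizontal distance between cup_28 and cup_42 below 0.007 m)) and z of cup_28 in the frame of cup_42 above 0.012 m), for 0.2 s.
2. the lid that fits the innermost cup is on it, fully home (((z of lid_28 in the frame of cup_28 between 0.04 and 0.0475 m and horizontal distance between lid_28 and cup_28 below 0.0045 m and angle between the z axis of lid_28 and the z axis of cup_28, either way round below 0.1 rad) or (z of lid_42 in the frame of cup_42 between 0.04 and 0.0475 m and horizontal distance between lid_42 and cup_42 below 0.0045 m and angle between the z axis of lid_42 and the z axis of cup_42, either way round below 0.1 rad))), for 0.2 s.
At the end, for the whole second after the job is handed in: Each good cup stands (4 mm, 0.1 rad) on the floor of the next larger one present, in the big cup; the innermost has its own lid on (4 mm in height, 4.5 mm off axis, 0.1 rad); all rejects are in the scrap bin; the other lids within 50 mm of their start; all at rest (all of step 1 and ((z of lid_28 in the frame of cup_28 between 0.04 and 0.0475 m and horizontal distance between lid_28 and cup_28 below 0.0045 m and angle between the z axis of lid_28 and the z axis of cup_28, either way round below 0.1 rad) or (z of lid_42 in the frame of cup_42 between 0.04 and 0.0475 m and horizontal distance between lid_42 and cup_42 below 0.0045 m and angle between the z axis of lid_42 and the z axis of cup_42, either way round below 0.1 rad)) and distance of any of lid_28, lid_42 from where it was at the start of the episode below 0.05 m and distance of lid_56 from where it was at the start of the episode below 0.05 m and x of reject_56 in the frame of scrap_bin between -0.096 and 0.096 m and y of reject_56 in the frame of scrap_bin between -0.076 and 0.076 m and z of each of reject_56, reject_42a, reject_42b in the frame of scrap_bin below 0.05 m and x of reject_42a in the frame of scrap_bin between -0.096 and 0.096 m and y of reject_42a in the frame of scrap_bin between -0.076 and 0.076 m and x of reject_42b in the frame of scrap_bin between -0.096 and 0.096 m and y of reject_42b in the frame of scrap_bin between -0.076 and 0.076 m and linear speed of each of cup_70, cup_56, cup_42, cup_28, reject_56, reject_42a, reject_42b, lid_28, lid_42, lid_56 below 0.03 m/s); the robot touches nothing.
It fails at once if the tape roll or the glue bottle is moved more than 50 mm (distance of any of tape_roll, glue_bottle from where it was at the start of the episode above 0.05 m).
Of cup_70, cup_56, cup_28 only 2 to 3 are there at a start; the rules pass over those that are not, and their reading is None.
Of reject_56, reject_42a, reject_42b only 2 to 3 are there at a start; the rules pass over those that are not, and their reading is None.
At some moment in a run one of cup_70, cup_56, cup_42, reject_56, reject_42a, reject_42b may be knocked a few centimetres aside while the robot is not near it.
It also fails if it takes over 210 s, if anything falls off the work surface, if the arm or the gripper's body presses on something with over 40 N, if the wrist force passes 120 N, or if a joint passes its speed limit or range.

## Working session

There is one attempt and no reset: what is moved stays moved. The work goes in short steps, Python scripts to look and compute and a tool call to move; the robot and the scene stay as the last step left them, time stands still between calls to the robot, and variables do not carry over. Pictures are saved under pics/ and viewed, about 12 in all and at most 16, crops included, and the job is handed in when it is done.

Besides the shell and the picture viewer there is one more tool, called after ">>>" by a JSON object that holds its "name" and its "arguments", one argument or row to a line. apply_moves: Moves the arm, as the interface text tells. Its arguments: {"type":"object","properties":{"series":{"type":"array"},"newtons":{"type":"number"}},"required":["series"]}

```bash
ls; mkdir -p pics
python3 - <<'E'
from rig import robot
import cv2,numpy as np
o=robot.get_obs();print(o)
for n in("top","side","wrist"):
    p=robot.camera_params(n);print(n,p)
    cv2.imwrite(f"pics/{n}0.png",robot.camera(n)[:,:,::-1])
E
```

```text
pics
{'time': 0.0, 'q': array([-1.47750479e+00,  5.28467843e-01,  1.43387921e+00, -1.22108337e-05,
        1.18138292e+00, -1.78505959e-01]), 'joint_velocities': array([-0.00170168,  0.00170631,  0.00129079, -0.00025632, -0.00083266,
       -0.00088586]), 'joint_torque': array([ 3.94791214e-04, -4.40037131e+01, -1.76593119e+01,  6.34128624e-02,
        5.82306739e-02, -1.50580659e-04]), 'position': array([ 0.16774708, -0.60136444,  0.2405779 ]), 'tool_rot': array([ 9.90779087e-01,  1.35483053e-01,  3.98782064e-05, -1.06793232e-03]), 'ft_force': array([-0.47487308,  0.06240333, -0.00383226]), 'moment': array([ 0.00884444,  0.00986364, -0.01984335]), 'grip_width': 0.08704347891040756}
top {'mtx': array([[462.7087039 ,   0.        , 260.41290537],
       [  0.        , 462.7087039 , 184.62603428],
       [  0.        ,   0.        ,   1.        ]]), 'origin': array([0.41916463, 0.00628907, 1.2028448 ]), 'rotation': array([-0.69918996,  0.71220867, -0.04803544,  0.0398097 ])}
side {'mtx': array([[353.51704132,   0.        , 256.41759019],
       [  0.        , 353.51704132, 190.95732821],
       [  0.        ,   0.        ,   1.        ]]), 'origin': array([ 0.30702434, -0.64684   ,  0.63537658]), 'rotation': array([ 0.89589975, -0.16643981,  0.0700877 , -0.40589303])}
wrist {'mtx': array([[283.20752985,   0.        , 256.53689517],
       [  0.        , 283.20752985, 191.05865817],
       [  0.        ,   0.        ,   1.        ]]), 'origin': array([ 0.24916759, -0.578423  ,  0.38393464]), 'rotation': array([ 0.78725687, -0.59751332, -0.09257153,  0.12097505])}
```

View pics/top0.png

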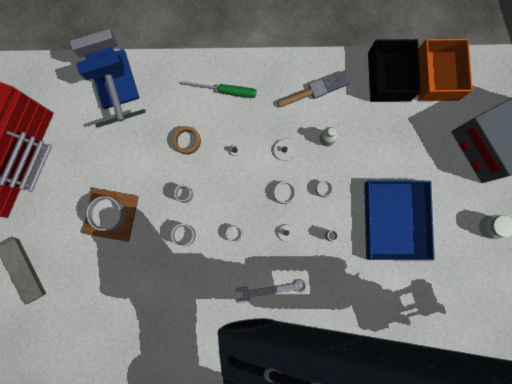

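View pics/side0.png

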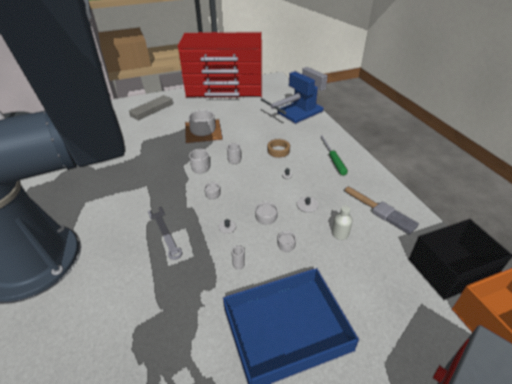

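Top view (image up = +x, right = −y): outer cup (105,213); tall cups near (182,193), (182,234), (331,235); short ones at (232,232), (284,192), (323,188); lids at (233,149), (283,149), (285,232); bin at (399,220). I'll enlarge it to get the sizes.

```bash
cat > h.py <<'E'
from rig import robot
import numpy as np,cv2
from scipy.spatial.transform import Rotation as R
def ray(p,u,v,z):
    d=R.from_quat(p["rotation"]).as_matrix()@np.linalg.solve(p["mtx"],[u,v,1.]);o=p["origin"]
    return o+d*(z-o[2])/d[2]
def proj(p,X):
    c=R.from_quat(p["rotation"]).as_matrix().T@(np.asarray(X,float)-p["origin"]);q=p["mtx"]@c
    return q[:2]/q[2]
def base():  # tool state, heading
    o=robot.get_obs();M=R.from_quat(o["tool_rot"]).as_matrix()
    return o,M
E
python3 - <<'E'
from h import *
im=cv2.imread("pics/top0.png");p=robot.camera_params("top")
c=im[125:265,75:345];cv2.imwrite("pics/crop.png",cv2.resize(c,None,fx=2.95,fy=2.95,interpolation=cv2.INTER_CUBIC))
for n,u,v,z in[("outer",105,213,.062),("A",182,193,.05),("B",182,234,.05),("C",232,232,.028),("D",284,192,.028),("E",323,188,.028),("F",331,235,.05),("l28",233,149,.028),("l56",283,149,.028),("l42",285,232,.028),("bin",399,220,.045),("tape",186,140,.024),("glue",329,137,.085)]:
    X=ray(p,u,v,z);print(n,X.round(3),"r",np.hypot(X[0],X[1]).round(3))
E
```

```text
outer [0.498 0.375 0.062] r 0.623
A [0.545 0.188 0.05 ] r 0.577
B [0.443 0.188 0.05 ] r 0.482
C [0.447 0.065 0.028] r 0.451
D [ 0.546 -0.069  0.028] r 0.55
E [ 0.554 -0.169  0.028] r 0.579
F [ 0.434 -0.181  0.05 ] r 0.47
l28 [0.66  0.06  0.028] r 0.663
l56 [ 0.658 -0.069  0.028] r 0.661
l42 [ 0.444 -0.069  0.028] r 0.449
bin [ 0.468 -0.354  0.045] r 0.587
tape [0.686 0.182 0.024] r 0.71
glue [ 0.674 -0.18   0.085] r 0.698
```

View pics/crop.png

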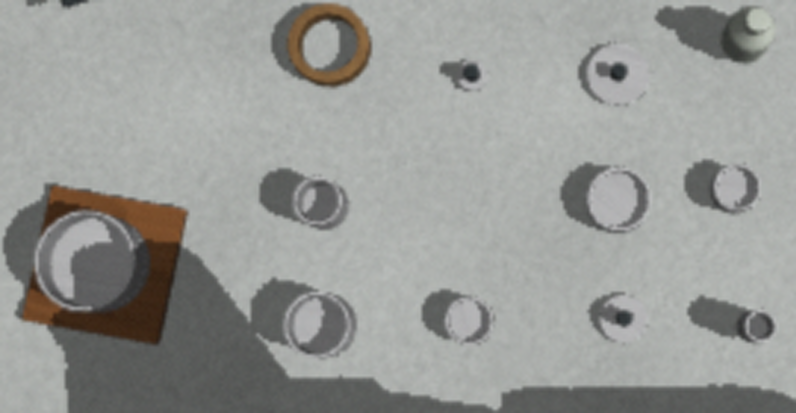

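View pics/wrist0.png

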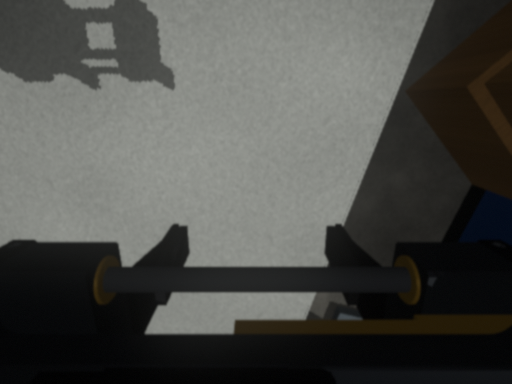

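The crop gives rim widths of about 56 mm (B, tall), 42 mm (A, tall) and 28 mm (F, tall). D (56) and C, E (42) are short. So cup_70 is absent, there are three rejects, and the innermost cup is the 28, which takes lid_28 at (0.66, 0.06). The wrist view shows only bare bench and the fingers. I'll square the tool to the world axes and start with reject E.

```bash
cat >> h.py <<'E'
def plan(x,y,z):
    o,M=base();d=np.array([x,y,z])-o["position"]
    T=np.array([[1,0,0],[0,-1,0],[0,0,-1.]])
    rv=R.from_matrix(M.T@T).as_rotvec(degrees=True)
    print("shift cm",(M.T@d*100).round(2),"rot",rv.round(2),"rows",(np.linalg.norm(d)/.0417).round(1),"t",o["time"],"pos",o["position"].round(4),"w",o["grip_width"].round(4),"F",o["ft_force"].round(1))
E
python3 -c "
from h import *
plan(.554,-.169,.16)"
```

```text
Traceback (most recent call last):
  File "h.py", line 17, in plan
    print("shift cm",(M.T@d*100).round(2),"rot",rv.round(2),"rows",(np.linalg.norm(d)/.0417).round(1),"t",o["time"],"pos",o["position"].round(4),"w",o["grip_width"].round(4),"F",o["ft_force"].round(1))
                                                                                                                                                     ^^^^^^^^^^^^^^^^^^^^^
AttributeError: 'float' object has no attribute 'round'
```

```bash
sed -i 's/o\["grip_width"\].round(4)/round(o["grip_width"],4)/' h.py
python3 -c "
from h import *
plan(.554,-.169,.16)"
```

```text
shift cm [ 48.81 -31.28   8.15] rot [-0.09 -0.   15.57] rows 14.0 t 0.15 pos [ 0.1678 -0.6015  0.2408] w 0.0871 F [-0.2 -0.6 -0.3]
```

>>> {"name": "apply_moves", "arguments": {
  "series": [
    [3.4,-2.2,0,0,0,5,1],
    [6.8,-4.4,0,0,0,10,1],
    [10.2,-6.6,0,0,0,15.5,1],
    [13.6,-8.8,0,0,0,15.5,1],
    [17,-11,0,0,0,15.5,1]
  ]
}}

```text
time: 0.57
position: [0.3028, -0.4488, 0.2413]
tool_rot: [1.0, 0.0, -0.0, -0.0]
ft_force: [0.9, 0.7, 0.2]
grip_width: 0.0869
```

```bash
python3 -c "
from h import *
plan(.554,-.169,.16)"
```

```text
shift cm [ 25.13 -27.97   8.14] rot [-0.04  0.01  0.01] rows 9.2 t 0.5667 pos [ 0.3028 -0.4488  0.2413] w 0.0869 F [0.9 0.7 0.2]
```

>>> {"name": "apply_moves", "arguments": {
  "series": [
    [2.5,-2.8,0.5,0,0,0,1],
    [5,-5.6,1,0,0,0,1],
    [7.5,-8.4,1.5,0,0,0,1],
    [10,-11.2,2,0,0,0,1],
    [12.5,-14,2.5,0,0,0,1]
  ]
}}

```text
time: 0.98
position: [0.4277, -0.3086, 0.2163]
tool_rot: [1.0, 0.001, -0.0, -0.0]
ft_force: [-0.1, -0.2, 0.5]
grip_width: 0.087
```

>>> {"name": "apply_moves", "arguments": {
  "series": [
    [2.5,-2.8,0.5,0,0,0,1],
    [5,-5.6,1,0,0,0,1],
    [7,-8.4,1.5,0,0,0,1],
    [9,-11.2,2,0,0,0,1],
    [9,-12,2.5,0,0,0,1]
  ]
}}

```text
time: 1.4
position: [0.5196, -0.1865, 0.1913]
tool_rot: [1.0, 0.003, 0.001, -0.0]
ft_force: [0.6, -0.3, 1.0]
grip_width: 0.0865
```

Run:
```python
from h import *
plan(.554,-.169,.028)
p=robot.camera_params("wrist");im=robot.camera("wrist")[:,:,::-1];cv2.imwrite("pics/w1.png",im)
print(p["origin"],R.from_quat(p["rotation"]).as_matrix().round(2))
for n,X in dict(E=(.554,-.169,.028),D=(.546,-.069,.028),tip=(.554,-.169,0)).items(): print(n,proj(p,X))
```

```text
shift cm [ 3.41 -1.71 16.33] rot [-0.05 -0.13  0.31] rows 4.0 t 1.4 pos [ 0.5196 -0.1865  0.1913] w 0.0865 F [ 0.6 -0.3  1. ]
[ 0.60371057 -0.18531119  0.33466442] [[ 0.01 -0.95 -0.3 ]
 [-1.   -0.01 -0.  ]
 [-0.    0.3  -0.95]]
E [241.38997012 150.17146826]
D [150.02617874 156.93167421]
tip [242.61285707 146.34253192]
```

View pics/w1.png

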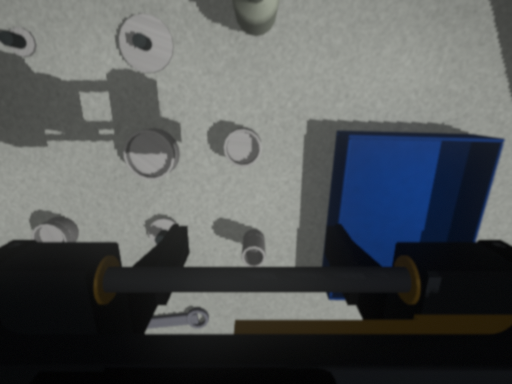

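The wrist view shows E at (241,147) and D at (151,153), within 4 px of the top-view predictions. I'll grasp E now.

>>> {"name": "apply_moves", "arguments": {
  "series": [
    [3.5,-1.7,1,0,0,0,1],
    [3.5,-1.7,5,0,0,0,1],
    [3.5,-1.7,9,0,0,0,1],
    [3.5,-1.7,13,0,0,0,1],
    [3.5,-1.7,16.3,0,0,0,1]
  ],
  "newtons": 20
}}

```text
time: 1.87
position: [0.5503, -0.1738, 0.0263]
tool_rot: [1.0, 0.0, -0.001, -0.0]
ft_force: [0.2, 0.6, 0.3]
grip_width: 0.0867
```

>>> {"name": "apply_moves", "arguments": {
  "series": [
    [0,0,0,0,0,0,0.2],
    [0,0,0,0,0,0,0.2],
    [0,0,0,0,0,0,0.2],
    [0,0,0,0,0,0,0.2],
    [0,0,0,0,0,0,0.2]
  ]
}}

```text
time: 2.28
position: [0.5532, -0.1742, 0.0313]
tool_rot: [1.0, 0.001, 0.002, 0.001]
ft_force: [0.5, 0.3, 0.4]
grip_width: 0.0614
```

>>> {"name": "apply_moves", "arguments": {
  "series": [
    [0,0,0,0,0,0,0.2],
    [0,0,0,0,0,0,0.2],
    [0,0,0,0,0,0,0.2],
    [0,0,0,0,0,0,0.2],
    [0,0,0,0,0,0,0.2]
  ]
}}

```text
time: 2.7
position: [0.5522, -0.1732, 0.0297]
tool_rot: [1.0, 0.001, 0.001, 0.0]
ft_force: [0.1, 0.4, 6.0]
grip_width: 0.0417
```

```bash
python3 -c "
from h import *
plan(.47,-.33,.16)"
```

```text
shift cm [ -8.23  15.67 -13.03] rot [ 0.04 -0.07  0.09] rows 5.3 t 2.7 pos [ 0.5522 -0.1732  0.0297] w 0.0417 F [0.1 0.4 6. ]
```

>>> {"name": "apply_moves", "arguments": {
  "series": [
    [0,0,-4,0,0,0,0.2],
    [0,2,-7.5,0,0,0,0.2],
    [0,6,-8,0,0,0,0.2],
    [-1,10,-8,0,0,0,0.2],
    [-2,14,-8,0,0,0,0.2]
  ]
}}

```text
time: 3.12
position: [0.5326, -0.3145, 0.1099]
tool_rot: [1.0, 0.002, 0.001, 0.001]
ft_force: [0.1, 0.7, -0.9]
grip_width: 0.0413
```

>>> {"name": "apply_moves", "arguments": {
  "series": [
    [0,4,0,0,0,0,0.2],
    [0,4,3,0,0,0,0.2],
    [0,4,5,0,0,0,0.2],
    [0,4,5,0,0,0,0.8],
    [0,4,5,0,0,0,0.8]
  ]
}}

```text
time: 3.53
position: [0.5308, -0.3522, 0.0573]
tool_rot: [1.0, 0.001, -0.001, -0.001]
ft_force: [-0.1, 0.6, 0.8]
grip_width: 0.0488
```

>>> {"name": "apply_moves", "arguments": {
  "series": [
    [0,0,0,0,0,0,1],
    [0,0,0,0,0,0,1],
    [0,0,-3,0,0,0,1],
    [0,0,-6,0,0,0,1],
    [0,-4,-8,0,0,0,1]
  ]
}}

```text
time: 3.95
position: [0.5354, -0.3234, 0.142]
tool_rot: [1.0, -0.001, 0.005, 0.006]
ft_force: [2.0, -0.9, 0.9]
grip_width: 0.0803
```

Run:
```python
from h import *
plan(.547,-.069,.03)
cv2.imwrite("pics/top1.png",robot.camera("top")[60:280,60:460,::-1].repeat(2,0).repeat(2,1))
```

```text
shift cm [  0.98 -25.57  10.91] rot [ 0.66 -0.58 -0.15] rows 6.7 t 3.95 pos [ 0.5354 -0.3234  0.142 ] w 0.0803 F [ 2.  -0.9  0.9]
```

View pics/top1.png

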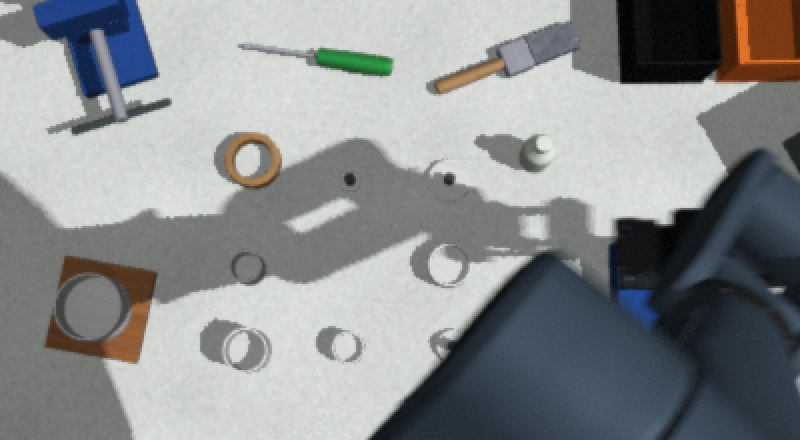

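Top view: E is gone from its place, D is unchanged at full-image (283.5,192.5), and everything else has stayed put. Next is D.

>>> {"name": "apply_moves", "arguments": {
  "series": [
    [0.2,-4,0,0,0,0,1],
    [0.4,-8,0,0,0,0,1],
    [0.6,-12,0,0,0,0,1],
    [0.8,-16,0,0,0,0,1],
    [1,-20,0,0,0,0,1]
  ]
}}

```text
time: 4.42
position: [0.5419, -0.1136, 0.1387]
tool_rot: [1.0, 0.001, 0.001, 0.0]
ft_force: [1.2, 0.5, -0.3]
grip_width: 0.0867
```

>>> {"name": "apply_moves", "arguments": {
  "series": [
    [0,-4,0,0,0,0,1],
    [0,-5.5,0,0,0,0,1],
    [0,-5.5,4,0,0,0,1],
    [0,-5.5,4,0,0,0,1],
    [0,-5.5,4,0,0,0,1]
  ]
}}

```text
time: 4.83
position: [0.5401, -0.0597, 0.0964]
tool_rot: [1.0, 0.001, -0.002, -0.001]
ft_force: [-0.0, 0.5, 0.5]
grip_width: 0.087
```

Run:
```python
from h import *
plan(.547,-.069,.028)
```

```text
shift cm [0.72 0.95 6.83] rot [-0.08  0.26  0.17] rows 1.7 t 4.8333 pos [ 0.5401 -0.0597  0.0964] w 0.087 F [-0.   0.5  0.5]
```

>>> {"name": "apply_moves", "arguments": {
  "series": [
    [0.7,0.9,0,0,0,0,1],
    [0.7,0.9,3.5,0,0,0,1],
    [0.7,0.9,6.8,0,0,0,1],
    [0.7,0.9,6.8,0,0,0,0.4],
    [0.7,0.9,6.8,0,0,0,0.4]
  ]
}}

```text
time: 5.25
position: [0.5488, -0.0711, 0.0297]
tool_rot: [1.0, -0.0, -0.0, -0.0]
ft_force: [0.4, -0.5, 0.0]
grip_width: 0.0804
```

>>> {"name": "apply_moves", "arguments": {
  "series": [
    [0,0,0,0,0,0,0.4],
    [0,0,0,0,0,0,0.4],
    [0,0,0,0,0,0,0.4],
    [0,0,0,0,0,0,0.4],
    [0,0,0,0,0,0,0.4]
  ]
}}

```text
time: 5.67
position: [0.5498, -0.0701, 0.0313]
tool_rot: [1.0, 0.001, 0.002, 0.001]
ft_force: [-1.0, 0.6, 8.0]
grip_width: 0.0559
```

>>> {"name": "apply_moves", "arguments": {
  "series": [
    [0,0,-4,0,0,0,0.4],
    [0,2,-7.5,0,0,0,0.4],
    [-2,5,-8,0,0,0,0.4],
    [-4,8.5,-8,0,0,0,0.4],
    [-6,12,-8,0,0,0,0.4]
  ]
}}

```text
time: 6.08
position: [0.4888, -0.1907, 0.1109]
tool_rot: [1.0, 0.002, 0.001, 0.001]
ft_force: [1.0, -1.3, -2.7]
grip_width: 0.0559
```

Run:
```python
from h import *
plan(.425,-.354,.11)
```

```text
shift cm [-6.44 16.3   0.1 ] rot [ 0.11 -0.15  0.24] rows 4.2 t 6.0833 pos [ 0.4888 -0.1907  0.1109] w 0.0559 F [ 1.  -1.3 -2.7]
```

>>> {"name": "apply_moves", "arguments": {
  "series": [
    [-1.4,3.6,0,0,0,0,0.4],
    [-2.8,7.2,0,0,0,0,0.4],
    [-4.2,10.8,0,0,0,0,0.4],
    [-5.6,14.4,0,0,0,0,0.4],
    [-6.5,16.3,0,0,0,0,0.4]
  ]
}}

```text
time: 6.5
position: [0.423, -0.3577, 0.1101]
tool_rot: [1.0, -0.001, 0.001, 0.002]
ft_force: [0.4, -0.5, -1.2]
grip_width: 0.0556
```

>>> {"name": "apply_moves", "arguments": {
  "series": [
    [0,0,3,0,0,0,0.4],
    [0,0,5,0,0,0,0.4],
    [0,0,5,0,0,0,1],
    [0,0,5,0,0,0,1],
    [0,0,5,0,0,0,1]
  ]
}}

```text
time: 6.92
position: [0.4245, -0.3533, 0.0603]
tool_rot: [1.0, 0.001, 0.001, 0.001]
ft_force: [0.4, -0.4, 0.3]
grip_width: 0.0687
```

>>> {"name": "apply_moves", "arguments": {
  "series": [
    [0,0,0,0,0,0,1],
    [0,0,-4,0,0,0,1],
    [0,0,-8,0,0,0,1],
    [0,-4,-8,0,0,0,1],
    [0,-8,-8,0,0,0,1]
  ]
}}

```text
time: 7.33
position: [0.4267, -0.2761, 0.1432]
tool_rot: [1.0, -0.001, 0.004, 0.004]
ft_force: [-0.8, 0.9, -0.7]
grip_width: 0.0863
```

>>> {"name": "apply_moves", "arguments": {
  "series": [
    [0,-4,0,0,0,0,1],
    [0,-8,0,0,0,0,1],
    [0,-12,0,0,0,0,1],
    [0,-16,0,0,0,0,1],
    [0,-20,0,0,0,0,1]
  ]
}}

```text
time: 7.75
position: [0.424, -0.0712, 0.1406]
tool_rot: [1.0, 0.001, 0.002, 0.001]
ft_force: [0.6, 0.6, 1.2]
grip_width: 0.087
```

Run:
```python
from h import *
plan(.447,.065,.028)
p=robot.camera_params("wrist");cv2.imwrite("pics/w2.png",robot.camera("wrist")[:,:,::-1])
t=robot.camera("top")[:,:,::-1];cv2.imwrite("pics/top2.png",t)
for n,X in dict(C=(.447,.065,.028),A=(.545,.188,.05),l28=(.66,.06,.028)).items(): print(n,proj(p,X))
```

```text
shift cm [  2.28 -13.64  11.25] rot [ 0.08 -0.18  0.08] rows 4.3 t 7.75 pos [ 0.424  -0.0712  0.1406] w 0.087 F [0.6 0.6 1.2]
C [110.08584339 171.28160986]
A [-88.93037551  50.10893356]
l28 [  71.0022214 -124.5308793]
```

View pics/top2.png

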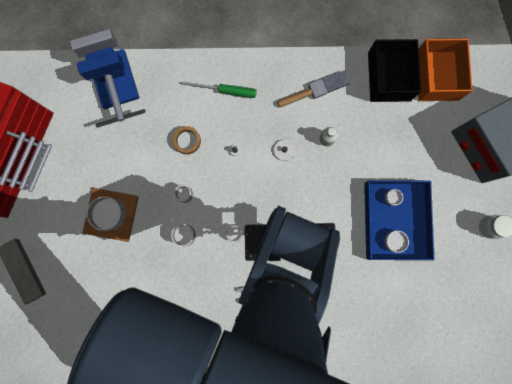

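Both rejects are in the bin, at (394,197) and (397,240), and C is still at (232,232). Next is C.

>>> {"name": "apply_moves", "arguments": {
  "series": [
    [1,-4,0,0,0,0,1],
    [2.3,-8,0,0,0,0,1],
    [2.3,-12,0,0,0,0,1],
    [2.3,-13.8,2,0,0,0,1],
    [2.3,-13.8,6,0,0,0,0.7]
  ]
}}

```text
time: 8.27
position: [0.4509, 0.0678, 0.0828]
tool_rot: [1.0, 0.003, 0.007, 0.0]
ft_force: [1.0, -0.6, -0.5]
grip_width: 0.0847
```

>>> {"name": "apply_moves", "arguments": {
  "series": [
    [0,0,2.6,0,0,0,0.7],
    [0,0,5.2,0,0,0,0.7],
    [0,0,5.2,0,0,0,0.2],
    [0,0,5.2,0,0,0,0.2],
    [0,0,5.2,0,0,0,0.2]
  ]
}}

```text
time: 8.68
position: [0.4476, 0.0647, 0.0285]
tool_rot: [1.0, 0.001, 0.001, 0.0]
ft_force: [0.5, 0.4, -0.2]
grip_width: 0.0547
```

>>> {"name": "apply_moves", "arguments": {
  "series": [
    [0,0,0,0,0,0,0.2],
    [0,0,0,0,0,0,0.2],
    [0,0,0,0,0,0,0.2],
    [0,0,-4,0,0,0,0.2],
    [0,0,-8,0,0,0,0.2]
  ]
}}

```text
time: 9.1
position: [0.4442, 0.065, 0.1057]
tool_rot: [1.0, 0.0, -0.004, -0.0]
ft_force: [0.9, -0.3, -0.8]
grip_width: 0.0419
```

Run:
```python
from h import *
plan(.475,-.354,.11)
```

```text
shift cm [ 3.04 41.91 -0.5 ] rot [-0.05  0.5   0.05] rows 10.1 t 9.1 pos [0.4442 0.065  0.1057] w 0.0419 F [ 0.9 -0.3 -0.8]
```

>>> {"name": "apply_moves", "arguments": {
  "series": [
    [0,4,0,0,0,0,0.2],
    [0.8,8,0,0,0,0,0.2],
    [1.6,12,0,0,0,0,0.2],
    [2.4,16,0,0,0,0,0.2],
    [3,20,0,0,0,0,0.2]
  ]
}}

```text
time: 9.52
position: [0.4771, -0.137, 0.1083]
tool_rot: [1.0, 0.001, 0.001, 0.0]
ft_force: [1.0, 0.1, -0.9]
grip_width: 0.0419
```

>>> {"name": "apply_moves", "arguments": {
  "series": [
    [0,4,0,0,0,0,0.2],
    [0,8,0,0,0,0,0.2],
    [0,12,0,0,0,0,0.2],
    [0,16,0,0,0,0,0.2],
    [0.5,20,0,0,0,0,0.2]
  ]
}}

```text
time: 9.93
position: [0.4804, -0.3365, 0.1079]
tool_rot: [1.0, 0.0, -0.0, -0.0]
ft_force: [0.5, 0.7, -0.5]
grip_width: 0.0417
```

>>> {"name": "apply_moves", "arguments": {
  "series": [
    [0,2,0,0,0,0,0.2],
    [0,2,3,0,0,0,0.2],
    [0,2,5,0,0,0,0.2],
    [0,2,5,0,0,0,0.8],
    [0,2,5,0,0,0,0.8]
  ]
}}

```text
time: 10.35
position: [0.4811, -0.3542, 0.0569]
tool_rot: [1.0, 0.001, -0.001, -0.001]
ft_force: [0.0, 0.1, -0.0]
grip_width: 0.0486
```

>>> {"name": "apply_moves", "arguments": {
  "series": [
    [0,0,0,0,0,0,1],
    [0,0,0,0,0,0,1],
    [0,0,-4,0,0,0,1],
    [0,0,-8,0,0,0,1],
    [0,-3,-9,0,0,0,1]
  ]
}}

```text
time: 10.77
position: [0.4866, -0.3328, 0.1543]
tool_rot: [1.0, -0.001, 0.007, 0.007]
ft_force: [1.9, -1.0, 0.4]
grip_width: 0.0807
```

Run:
```python
from h import *
plan(.443,.188,.15)
cv2.imwrite("pics/top3.png",robot.camera("top")[:,:,::-1])
```

```text
shift cm [ -4.45 -52.08  -0.41] rot [ 0.86 -0.75 -0.09] rows 12.5 t 10.7667 pos [ 0.4866 -0.3328  0.1543] w 0.0807 F [ 1.9 -1.   0.4]
```

>>> {"name": "apply_moves", "arguments": {
  "series": [
    [0,-4,-1,0,0,0,1],
    [0,-8,-2,0,0,0,1],
    [0,-12,-3,0,0,0,1],
    [-1,-16,-4,0,0,0,1],
    [-1.5,-20,-5,0,0,0,1]
  ]
}}

```text
time: 11.23
position: [0.4658, -0.1234, 0.1984]
tool_rot: [1.0, 0.001, 0.0, 0.0]
ft_force: [-0.1, -0.3, 0.2]
grip_width: 0.0867
```

>>> {"name": "apply_moves", "arguments": {
  "series": [
    [0,-4,0,0,0,0,1],
    [0,-8,0,0,0,0,1],
    [0,-12,0,0,0,0,1],
    [0,-16,0,0,0,0,1],
    [0,-20,0,0,0,0,1]
  ]
}}

```text
time: 11.65
position: [0.4661, 0.0767, 0.1984]
tool_rot: [1.0, 0.001, 0.001, 0.0]
ft_force: [1.2, -0.7, -0.2]
grip_width: 0.0874
```

>>> {"name": "apply_moves", "arguments": {
  "series": [
    [0,-4,0,0,0,0,1],
    [0,-8,0,0,0,0,1],
    [0,-12,0,0,0,0,1],
    [0,-16,0,0,0,0,1],
    [0,-20,0,0,0,0,1]
  ]
}}

```text
time: 12.07
position: [0.4655, 0.2769, 0.1984]
tool_rot: [1.0, 0.001, 0.001, -0.0]
ft_force: [0.8, -0.1, 0.4]
grip_width: 0.0869
```

>>> {"name": "apply_moves", "arguments": {
  "series": [
    [0,-2,0,0,0,0,1],
    [0,-2,0,0,0,0,1],
    [0,-2,0,0,0,0,1],
    [0,-2,0,0,0,0,1]
  ]
}}

```text
time: 12.4
position: [0.4656, 0.2939, 0.1975]
tool_rot: [1.0, 0.001, 0.0, 0.0]
ft_force: [-0.4, -0.2, 0.5]
grip_width: 0.0871
```

Run:
```python
from h import *
plan(.443,.188,.15)
p=robot.camera_params("wrist");im=robot.camera("wrist")[:,:,::-1];cv2.imwrite("pics/w3.png",im)
import pickle;pickle.dump(p,open("w3.pkl","wb"))
for n,X in dict(B=(.443,.188,.05),A=(.545,.188,.05),outer=(.498,.375,.062)).items(): print(n,proj(p,X))
```

```text
shift cm [-2.28 10.58  4.76] rot [ 0.03 -0.01  0.11] rows 2.8 t 12.4 pos [0.4656 0.2939 0.1975] w 0.0871 F [-0.4 -0.2  0.5]
B [353.88239511 204.50191782]
A [364.83901626 107.23772105]
outer [175.59513759 156.34927602]
```

View pics/w3.png

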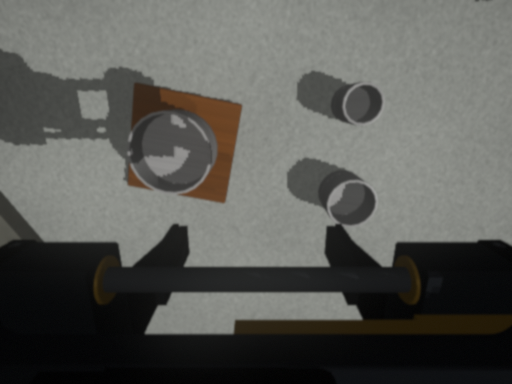

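Wrist view: rims at (352,202) for B, (364,103) for A and (173,151) for outer. That is 2–5 px off the coarse predictions, so I'll fit the rims properly.

```bash
cat >> h.py <<'E'
from scipy.optimize import least_squares
def rim(im,p,X0,r,it=3,win=.008):
    """centre of a bright rim of mid radius r at height X0[2]: top-hat ridge pixels cast on the plane, robust circle fit"""
    g=cv2.cvtColor(im,cv2.COLOR_BGR2GRAY).astype(np.float32);z=X0[2]
    g=cv2.resize(g,None,fx=3,fy=3,interpolation=cv2.INTER_CUBIC)
    t=cv2.morphologyEx(g,cv2.MORPH_TOPHAT,cv2.getStructuringElement(cv2.MORPH_ELLIPSE,(19,19)))
    u,v=proj(p,X0);a=int(1.7*r*p["mtx"][0,0]/(p["origin"][2]-z))+6
    ys,xs=np.mgrid[int(3*(v-a)):int(3*(v+a)),int(3*(u-a)):int(3*(u+a))]
    ok=(ys>=0)&(xs>=0)&(ys<g.shape[0])&(xs<g.shape[1]);ys,xs=ys[ok],xs[ok];w=t[ys,xs];k=w>25;ys,xs,w=ys[k],xs[k],w[k]
    P=np.array([ray(p,(x-1)/3,(y-1)/3,z)[:2] for x,y in zip(xs,ys)]);c=np.array(X0[:2])
    for i in range(it):
        d=np.hypot(*(P-c).T)-r;k=abs(d)<(win if i==0 else .004)
        f=least_squares(lambda q:(np.hypot(*(P[k]-q[:2]).T)-r-q[2])*np.sqrt(w[k]),[*c,0],loss="soft_l1",f_scale=.01);c=f.x[:2]
    print("rim",c.round(4),"dr mm",(f.x[2]*1e3).round(2),"n",k.sum());return c
E
python3 - <<'E'
from h import *
import pickle;p=pickle.load(open("w3.pkl","rb"));im=cv2.imread("pics/w3.png")
pt=robot.camera_params("top");t0=cv2.imread("pics/top0.png")
for n,X,r in(("B",(.446,.189,.05),.0265),("A",(.549,.189,.05),.0195),("outer",(.502,.377,.062),.0405)):
    print(n);rim(im,p,X,r);rim(t0,pt,X,r)
E
```

```text
B
rim [0.4435 0.1897] dr mm -0.34 n 1004
rim [0.4419 0.1876] dr mm -0.28 n 444
A
rim [0.5483 0.1899] dr mm -0.47 n 1251
rim [0.5465 0.1873] dr mm -0.25 n 365
outer
rim [0.5002 0.3812] dr mm -0.22 n 3082
rim [0.4984 0.379 ] dr mm -0.47 n 944
```

Fitted radii match the known sizes, and the two cameras differ by a constant of about 2 mm. I'll pick cup_56 (B).

>>> {"name": "apply_moves", "arguments": {
  "series": [
    [-0.8,3.5,0,0,0,0,1],
    [-1.6,7,1,0,0,0,1],
    [-2.2,10.4,2,0,0,0,1],
    [-2.2,10.4,5,0,0,0,1],
    [-2.2,10.4,8,0,0,0,1]
  ]
}}

```text
time: 12.87
position: [0.4452, 0.1873, 0.1179]
tool_rot: [1.0, -0.002, 0.002, -0.0]
ft_force: [0.1, 0.5, 0.7]
grip_width: 0.0868
```

>>> {"name": "apply_moves", "arguments": {
  "series": [
    [0,0,2,0,0,0,1],
    [0,0,4,0,0,0,1],
    [0,0,6.4,0,0,0,1],
    [0,0,6.4,0,0,0,0.4],
    [0,0,6.4,0,0,0,0.4]
  ]
}}

```text
time: 13.28
position: [0.4436, 0.1891, 0.0526]
tool_rot: [1.0, -0.0, -0.002, 0.0]
ft_force: [-0.1, -0.9, 1.3]
grip_width: 0.0802
```

Run:
```python
from h import *
plan(.4435,.1897,.053)
```

```text
shift cm [-0.01 -0.06 -0.04] rot [ 0.04  0.18 -0.05] rows 0.0 t 13.2833 pos [0.4436 0.1891 0.0526] w 0.0802 F [-0.1 -0.9  1.3]
```

>>> {"name": "apply_moves", "arguments": {
  "series": [
    [0,0,0,0,0,0,0.4],
    [0,0,0,0,0,0,0.4],
    [0,0,0,0,0,0,0.4],
    [0,0,0,0,0,0,0.4],
    [0,0,0,0,0,0,0.4]
  ],
  "newtons": 25
}}

```text
time: 13.7
position: [0.4451, 0.1905, 0.0543]
tool_rot: [1.0, 0.001, 0.001, -0.0]
ft_force: [-0.5, -1.0, 6.6]
grip_width: 0.0556
```

Run:
```python
from h import *
plan(.4435,.1897,.053)
```

```text
shift cm [-0.16  0.08  0.13] rot [-0.   -0.14  0.12] rows 0.1 t 13.7 pos [0.4451 0.1905 0.0543] w 0.0556 F [-0.5 -1.   6.6]
```

>>> {"name": "apply_moves", "arguments": {
  "series": [
    [0,0,-3,0,0,0,0.4],
    [0,0,-6,0,0,0,0.4],
    [0,0,-9,0,0,0,0.4],
    [1.2,-3.8,-9,0,0,0,0.4],
    [2.4,-7.6,-9,0,0,0,0.4]
  ]
}}

```text
time: 14.12
position: [0.4691, 0.2663, 0.1456]
tool_rot: [1.0, -0.001, 0.002, -0.0]
ft_force: [1.2, 0.1, -2.1]
grip_width: 0.0557
```

>>> {"name": "apply_moves", "arguments": {
  "series": [
    [1,-3.5,0,0,0,0,0.4],
    [2,-7,0,0,0,0,0.4],
    [3,-10,0,0,0,0,0.4],
    [3.3,-11.5,0,0,0,0,0.4],
    [3.3,-11.5,0,0,0,0,0.4]
  ]
}}

```text
time: 14.53
position: [0.5016, 0.3854, 0.1431]
tool_rot: [1.0, 0.002, 0.001, -0.001]
ft_force: [-0.5, -0.1, -1.7]
grip_width: 0.0553
```

Run:
```python
from h import *
plan(.5003,.3806,.0845)
```

```text
shift cm [-0.15  0.5   5.86] rot [-0.15 -0.15  0.27] rows 1.4 t 14.5333 pos [0.5016 0.3854 0.1431] w 0.0553 F [-0.5 -0.1 -1.7]
```

>>> {"name": "apply_moves", "arguments": {
  "series": [
    [0,0.2,2,0,0,0,0.4],
    [0,0.2,4,0,0,0,0.4],
    [0,0.2,4,0,0,0,0.4],
    [0,0.2,4,0,0,0,0.4]
  ]
}}

```text
time: 14.87
position: [0.4993, 0.3781, 0.1018]
tool_rot: [1.0, 0.0, -0.002, 0.001]
ft_force: [-0.5, 0.4, -2.1]
grip_width: 0.0556
```

Run:
```python
from h import *
plan(.5010,.3806,.0850)
```

```text
shift cm [ 0.17 -0.25  1.68] rot [0.13 0.25 0.05] rows 0.4 t 14.8667 pos [0.4993 0.3781 0.1018] w 0.0556 F [-0.5  0.4 -2.1]
```

>>> {"name": "apply_moves", "arguments": {
  "series": [
    [0,-0.1,0.8,0,0,0,0.4],
    [0,-0.1,1.6,0,0,0,0.4],
    [0,-0.1,1.6,0,0,0,0.4],
    [0,-0.1,1.6,0,0,0,0.4],
    [0,-0.1,1.6,0,0,0,0.4]
  ]
}}

```text
time: 15.28
position: [0.5013, 0.3805, 0.0873]
tool_rot: [1.0, 0.001, 0.0, -0.0]
ft_force: [-0.2, 0.2, -1.8]
grip_width: 0.0557
```

>>> {"name": "apply_moves", "arguments": {
  "series": [
    [0,0,0,0,0,0,0.4],
    [0,0,0,0,0,0,0.4],
    [0,0,0,0,0,0,0.4],
    [0,0,0,0,0,0,0.4],
    [0,0,0,0,0,0,0.4]
  ]
}}

```text
time: 15.7
position: [0.5011, 0.3806, 0.0872]
tool_rot: [1.0, 0.001, 0.0, -0.0]
ft_force: [-0.3, -0.5, -1.5]
grip_width: 0.0557
```

Run:
```python
from h import *
plan(.5010,.3806,.0850)
```

```text
shift cm [-0.01 -0.    0.22] rot [-0.01 -0.01  0.08] rows 0.1 t 15.7 pos [0.5011 0.3806 0.0872] w 0.0557 F [-0.3 -0.5 -1.5]
```

>>> {"name": "apply_moves", "arguments": {
  "series": [
    [0,0,0.3,0,0,0,0.4],
    [0,0,0.3,0,0,0,0.4],
    [0,0,0.3,0,0,0,0.4],
    [0,0,0.3,0,0,0,0.9],
    [0,0,0.3,0,0,0,0.9]
  ]
}}

```text
time: 16.12
position: [0.5012, 0.3805, 0.0841]
tool_rot: [1.0, 0.001, 0.0, -0.0]
ft_force: [1.2, -0.5, -0.3]
grip_width: 0.0627
```

>>> {"name": "apply_moves", "arguments": {
  "series": [
    [0,0,0,0,0,0,0.95],
    [0,0,0,0,0,0,0.95],
    [0,0,-3,0,0,0,1],
    [0,0,-6,0,0,0,1],
    [0,0,-9,0,0,0,1]
  ]
}}

```text
time: 16.53
position: [0.5005, 0.3801, 0.1742]
tool_rot: [1.0, 0.001, -0.001, 0.001]
ft_force: [0.9, 0.5, 0.6]
grip_width: 0.0856
```

>>> {"name": "apply_moves", "arguments": {
  "series": [
    [0,3,-1.5,0,0,0,1],
    [0,6,-1.5,0,0,0,1],
    [0,8,-1.5,0,0,0,1],
    [0,8,-1.5,0,0,0,1],
    [0,8,-1.5,0,0,0,1]
  ]
}}

```text
time: 16.95
position: [0.5013, 0.2998, 0.1892]
tool_rot: [1.0, -0.0, -0.0, -0.0]
ft_force: [0.5, 0.2, 0.1]
grip_width: 0.087
```

>>> {"name": "apply_moves", "arguments": {
  "series": [
    [0,0,0,0,0,0,1],
    [0,0,0,0,0,0,1],
    [0,0,0,0,0,0,1],
    [0,0,0,0,0,0,1],
    [0,0,0,0,0,0,1]
  ]
}}

```text
time: 17.37
position: [0.501, 0.3011, 0.1888]
tool_rot: [1.0, 0.001, -0.0, 0.0]
ft_force: [0.1, 0.9, 0.3]
grip_width: 0.0871
```

Run:
```python
from h import *
plan(.548,.190,.054)
p=robot.camera_params("wrist");im=robot.camera("wrist")[:,:,::-1].copy();cv2.imwrite("pics/w4.png",im)
for n,X,r in(("A",(.548,.190,.05),.0195),("outer",(.500,.381,.062),.0405),("B",(.5005,.381,.08),.0265)):
    print(n);rim(im,p,X,r)
```

```text
shift cm [ 4.68 11.13 13.48] rot [0.   0.01 0.13] rows 4.3 t 17.3667 pos [0.501  0.3011 0.1888] w 0.0871 F [0.1 0.9 0.3]
A
rim [0.5484 0.1903] dr mm -0.64 n 1225
outer
rim [0.4991 0.381 ] dr mm -0.89 n 2440
B
rim [0.5001 0.381 ] dr mm -0.31 n 2187
```

View pics/w4.png

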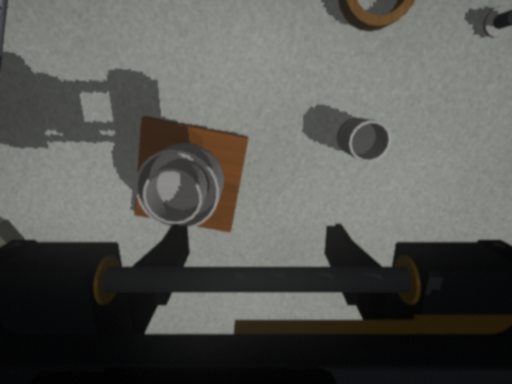

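Cup_56 stands in the big cup: its rim fits at (.5001,.381) for height 0.080, with dr −0.3 mm. The rim at (176,190) lies inside the outer rim. Cup A at (369,139) is next.

>>> {"name": "apply_moves", "arguments": {
  "series": [
    [1.6,3.7,0,0,0,0,1],
    [3.2,7.4,0,0,0,0,1],
    [4.7,11.1,1,0,0,0,0.8],
    [4.7,11.1,4,0,0,0,0.8],
    [4.7,11.1,7,0,0,0,0.8]
  ]
}}

```text
time: 17.83
position: [0.5514, 0.1875, 0.1198]
tool_rot: [1.0, -0.001, 0.003, -0.0]
ft_force: [-0.5, -0.2, -0.1]
grip_width: 0.0745
```

>>> {"name": "apply_moves", "arguments": {
  "series": [
    [0,0,2,0,0,0,0.8],
    [0,0,4,0,0,0,0.8],
    [0,0,6.5,0,0,0,0.8],
    [0,0,6.5,0,0,0,0.8],
    [0,0,6.5,0,0,0,0.8]
  ]
}}

```text
time: 18.25
position: [0.5473, 0.1896, 0.053]
tool_rot: [1.0, 0.001, -0.002, 0.0]
ft_force: [0.4, -0.7, -0.0]
grip_width: 0.0697
```

>>> {"name": "apply_moves", "arguments": {
  "series": [
    [0,0,0,0,0,0,0.25],
    [0,0,0,0,0,0,0.25],
    [0,0,0,0,0,0,0.25],
    [0,0,0,0,0,0,0.25],
    [0,0,0,0,0,0,0.25]
  ]
}}

```text
time: 18.67
position: [0.5488, 0.1897, 0.0551]
tool_rot: [1.0, 0.001, 0.001, -0.0]
ft_force: [0.3, -0.9, -0.2]
grip_width: 0.0441
```

>>> {"name": "apply_moves", "arguments": {
  "series": [
    [0,0,0,0,0,0,0.25],
    [0,0,0,0,0,0,0.25],
    [0,0,0,0,0,0,0.25],
    [0,0,0,0,0,0,0.25],
    [0,0,0,0,0,0,0.25]
  ]
}}

```text
time: 19.08
position: [0.5488, 0.1896, 0.0549]
tool_rot: [1.0, 0.001, 0.001, -0.0]
ft_force: [-0.4, -1.0, 6.4]
grip_width: 0.0414
```

Run:
```python
from h import *
plan(.5001,.381,.150)
```

```text
shift cm [ -4.83 -19.15  -9.52] rot [-0.01 -0.07  0.07] rows 5.3 t 19.0833 pos [0.5488 0.1896 0.0549] w 0.0414 F [-0.4 -1.   6.4]
```

>>> {"name": "apply_moves", "arguments": {
  "series": [
    [0,0,-3,0,0,0,0.25],
    [0,0,-6,0,0,0,0.25],
    [0,0,-10,0,0,0,0.25],
    [-1,-4,-10,0,0,0,0.25],
    [-2,-8,-10,0,0,0,0.25]
  ]
}}

```text
time: 19.5
position: [0.5309, 0.2691, 0.1569]
tool_rot: [1.0, -0.002, 0.003, -0.001]
ft_force: [-0.6, 0.7, -2.3]
grip_width: 0.0415
```

>>> {"name": "apply_moves", "arguments": {
  "series": [
    [-1,-3.5,0,0,0,0,0.25],
    [-2,-7,0,0,0,0,0.25],
    [-2.8,-9.5,0,0,0,0,0.25],
    [-2.8,-11.1,0,0,0,0,0.25],
    [-2.8,-11.1,2,0,0,0,0.25]
  ]
}}

```text
time: 19.92
position: [0.5015, 0.3858, 0.1371]
tool_rot: [1.0, 0.003, 0.004, -0.003]
ft_force: [1.5, 0.2, -0.9]
grip_width: 0.0416
```

>>> {"name": "apply_moves", "arguments": {
  "series": [
    [0,0,0,0,0,0,0.25],
    [0,0,0,0,0,0,0.25],
    [0,0,0,0,0,0,0.25],
    [0,0,0,0,0,0,0.25],
    [0,0,0,0,0,0,0.25]
  ]
}}

```text
time: 20.33
position: [0.5007, 0.38, 0.1347]
tool_rot: [1.0, 0.0, 0.0, -0.0]
ft_force: [0.7, -0.7, -1.4]
grip_width: 0.0414
```

>>> {"name": "apply_moves", "arguments": {
  "series": [
    [0,0,0,0,0,0,0.25],
    [0,0,0,0,0,0,0.25],
    [0,0,0,0,0,0,0.25],
    [0,0,0,0,0,0,0.25]
  ]
}}

```text
time: 20.67
position: [0.5002, 0.3804, 0.1343]
tool_rot: [1.0, 0.001, 0.0, -0.0]
ft_force: [-0.1, 0.3, 0.1]
grip_width: 0.0416
```

Run:
```python
from h import *
plan(.5005,.381,.103)
```

```text
shift cm [ 0.03 -0.06  3.13] rot [-0.01 -0.01  0.06] rows 0.7 t 20.6667 pos [0.5002 0.3804 0.1343] w 0.0416 F [-0.1  0.3  0.1]
```

>>> {"name": "apply_moves", "arguments": {
  "series": [
    [0,-0.05,1,0,0,0,0.25],
    [0,-0.05,2,0,0,0,0.25],
    [0,-0.05,2.8,0,0,0,0.25],
    [0,-0.05,3.1,0,0,0,0.25],
    [0,-0.05,3.1,0,0,0,0.25]
  ]
}}

```text
time: 21.08
position: [0.4994, 0.3805, 0.1028]
tool_rot: [1.0, 0.001, -0.001, 0.001]
ft_force: [-1.0, -1.2, 4.7]
grip_width: 0.0414
```

>>> {"name": "apply_moves", "arguments": {
  "series": [
    [0,0,0,0,0,0,0.25],
    [0,0,0,0,0,0,0.25],
    [0,0,0,0,0,0,0.25]
  ]
}}

```text
time: 21.33
position: [0.4994, 0.3805, 0.1029]
tool_rot: [1.0, 0.001, -0.001, 0.001]
ft_force: [-1.8, -2.0, 4.3]
grip_width: 0.0415
```

Contact came at the expected height. I'll release, back off and check.

>>> {"name": "apply_moves", "arguments": {
  "series": [
    [0,0,0,0,0,0,0.8],
    [0,0,0,0,0,0,0.8],
    [0,0,0,0,0,0,0.8],
    [0,0,0,0,0,0,0.8],
    [0,0,0,0,0,0,0.8]
  ]
}}

```text
time: 21.75
position: [0.5002, 0.3812, 0.1028]
tool_rot: [1.0, 0.001, 0.0, -0.0]
ft_force: [0.3, 1.2, 0.1]
grip_width: 0.0653
```

>>> {"name": "apply_moves", "arguments": {
  "series": [
    [0,0,-3,0,0,0,0.8],
    [0,0,-6,0,0,0,0.8],
    [0,0,-9,0,0,0,0.8],
    [0,4,-9,0,0,0,0.8],
    [0,6,-9,0,0,0,0.8]
  ]
}}

```text
time: 22.17
position: [0.5013, 0.3203, 0.1954]
tool_rot: [1.0, 0.002, 0.003, -0.0]
ft_force: [-0.3, -0.4, -0.2]
grip_width: 0.0696
```

>>> {"name": "apply_moves", "arguments": {
  "series": [
    [0,0,0,0,0,0,0.8],
    [0,0,0,0,0,0,0.8],
    [0,0,0,0,0,0,0.8],
    [0,0,0,0,0,0,0.8],
    [0,0,0,0,0,0,0.8]
  ]
}}

```text
time: 22.58
position: [0.5001, 0.3219, 0.1927]
tool_rot: [1.0, 0.001, -0.0, -0.0]
ft_force: [-0.6, 0.3, 0.3]
grip_width: 0.0698
```

>>> {"name": "apply_moves", "arguments": {
  "series": [
    [0,0,0,0,0,0,0.8],
    [0,0,0,0,0,0,0.8],
    [0,0,0,0,0,0,0.8]
  ]
}}

```text
time: 22.83
position: [0.5, 0.3214, 0.1929]
tool_rot: [1.0, 0.001, -0.0, 0.0]
ft_force: [0.7, -0.0, 0.1]
grip_width: 0.0698
```

Run:
```python
from h import *
plan(.434,-.181,.15)
p=robot.camera_params("wrist");im=robot.camera("wrist")[:,:,::-1].copy();cv2.imwrite("pics/w5.png",im)
for n,X,r in(("outer",(.4995,.381,.062),.0405),("B",(.5,.381,.08),.0265),("A",(.4995,.381,.098),.0195)):
    print(n);rim(im,p,X,r)
u,v=map(int,proj(p,(.5,.381,.08)));c=im[max(v-70,0):v+70,max(u-90,0):u+90];cv2.imwrite("pics/w5c.png",cv2.resize(c,None,fx=4,fy=4,interpolation=cv2.INTER_CUBIC))
```

```text
shift cm [-6.7  50.23  4.29] rot [0.   0.01 0.11] rows 12.2 t 22.8333 pos [0.5    0.3214 0.1929] w 0.0698 F [ 0.7 -0.   0.1]
outer
rim [0.5    0.3804] dr mm -1.15 n 3606
B
rim [0.5006 0.3828] dr mm 1.16 n 2496
A
rim [0.4984 0.3806] dr mm -0.06 n 1842
```

View pics/w5c.png

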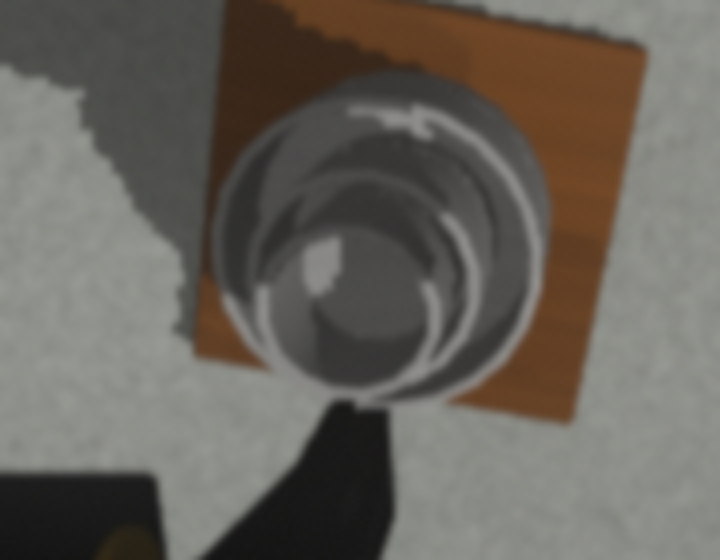

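Three rims lie one inside another: outer, 56, and 42 centred at crop (350,300). Cup_42's rim at 0.098 fits with dr −0.06 mm, so it's home. On to cup_28.

>>> {"name": "apply_moves", "arguments": {
  "series": [
    [0,4,0,0,0,0,0.8],
    [0,8,0,0,0,0,0.8],
    [0,12,0,0,0,0,0.8],
    [0,16,0,0,0,0,0.8],
    [-1,20,0,0,0,0,0.8]
  ]
}}

```text
time: 23.3
position: [0.4924, 0.1193, 0.1934]
tool_rot: [1.0, 0.001, 0.002, 0.0]
ft_force: [1.2, -1.1, -0.8]
grip_width: 0.0698
```

>>> {"name": "apply_moves", "arguments": {
  "series": [
    [0,4,0,0,0,0,0.8],
    [-1,8,0,0,0,0,0.8],
    [-2,12,0,0,0,0,0.8],
    [-3,16,0,0,0,0,0.8],
    [-4,20,0,0,0,0,0.8]
  ]
}}

```text
time: 23.72
position: [0.4501, -0.0808, 0.1932]
tool_rot: [1.0, 0.001, 0.0, 0.0]
ft_force: [1.2, -0.1, 0.1]
grip_width: 0.0694
```

>>> {"name": "apply_moves", "arguments": {
  "series": [
    [0,4,0,0,0,0,0.8],
    [0,8,0,0,0,0,0.8],
    [0,10,0,0,0,0,0.8],
    [0,10,1,0,0,0,0.8],
    [0,10,2,0,0,0,0.8]
  ]
}}

```text
time: 24.13
position: [0.4515, -0.1816, 0.1734]
tool_rot: [1.0, -0.001, 0.001, 0.001]
ft_force: [-0.1, 0.7, -0.5]
grip_width: 0.0694
```

>>> {"name": "apply_moves", "arguments": {
  "series": [
    [0,0,0,0,0,0,0.8],
    [0,0,0,0,0,0,0.8],
    [0,0,0,0,0,0,0.8],
    [0,0,0,0,0,0,0.8],
    [0,0,0,0,0,0,0.8]
  ]
}}

```text
time: 24.55
position: [0.4512, -0.1789, 0.1736]
tool_rot: [1.0, 0.001, 0.0, 0.0]
ft_force: [0.2, 0.2, 0.7]
grip_width: 0.0695
```

Run:
```python
from h import *
plan(.436,-.179,.055)
p=robot.camera_params("wrist");im=robot.camera("wrist")[:,:,::-1].copy();cv2.imwrite("pics/w6.png",im)
pt=robot.camera_params("top");t=robot.camera("top")[:,:,::-1].copy()
rim(im,p,(.436,-.179,.05),.0125);rim(cv2.imread("pics/top0.png"),pt,(.434,-.181,.05),.0125);rim(cv2.imread("pics/top3.png"),pt,(.434,-.181,.05),.0125)
```

```text
shift cm [-1.53  0.   11.86] rot [ 0.04 -0.06  0.12] rows 2.9 t 24.55 pos [ 0.4512 -0.1789  0.1736] w 0.0695 F [0.2 0.2 0.7]
rim [ 0.4364 -0.1829] dr mm -0.58 n 696
rim [ 0.4337 -0.185 ] dr mm -0.78 n 150
rim [ 0.434 -0.181] dr mm 0.0 n 0
```

View pics/w6.png

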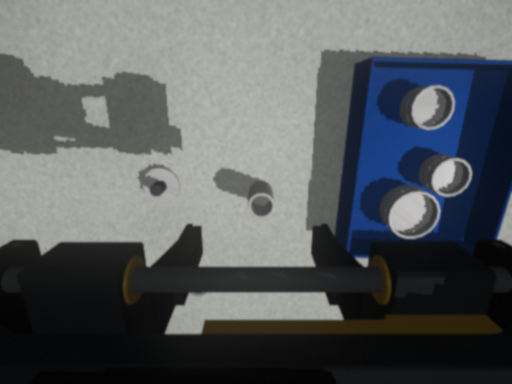

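Cup_28's rim is at (261,204), which puts it at (.4364,−.1829). All three rejects are upright in the bin.

>>> {"name": "apply_moves", "arguments": {
  "series": [
    [-1.5,0.4,2,0,0,0,0.6],
    [-1.5,0.4,5,0,0,0,0.6],
    [-1.5,0.4,8,0,0,0,0.6],
    [-1.5,0.4,10.5,0,0,0,0.6],
    [-1.5,0.4,11.9,0,0,0,0.6]
  ]
}}

```text
time: 25.07
position: [0.435, -0.1825, 0.052]
tool_rot: [1.0, 0.001, -0.001, -0.001]
ft_force: [-0.5, 0.9, -0.3]
grip_width: 0.0533
```

>>> {"name": "apply_moves", "arguments": {
  "series": [
    [0,0,0,0,0,0,0.5],
    [0,0,0,0,0,0,0.3],
    [0,0,0,0,0,0,0.1],
    [0,0,0,0,0,0,0.1],
    [0,0,0,0,0,0,0.1]
  ]
}}

```text
time: 25.48
position: [0.4365, -0.1835, 0.0552]
tool_rot: [1.0, 0.001, 0.001, 0.001]
ft_force: [0.6, 0.4, 0.2]
grip_width: 0.0271
```

>>> {"name": "apply_moves", "arguments": {
  "series": [
    [0,0,0,0,0,0,0.1],
    [0,0,0,0,0,0,0.1],
    [0,0,0,0,0,0,0.1],
    [0,0,0,0,0,0,0.1],
    [0,0,0,0,0,0,0.1]
  ]
}}

```text
time: 25.9
position: [0.4366, -0.1835, 0.0552]
tool_rot: [1.0, 0.001, 0.001, 0.001]
ft_force: [0.5, 0.4, 6.8]
grip_width: 0.0273
```

Run:
```python
from h import *
plan(.4987,.3807,.18)
```

```text
shift cm [  6.31 -56.4  -12.56] rot [ 0.09 -0.13  0.07] rows 13.9 t 25.9 pos [ 0.4366 -0.1835  0.0552] w 0.0273 F [0.5 0.4 6.8]
```

>>> {"name": "apply_moves", "arguments": {
  "series": [
    [0,0,-3,0,0,0,0.1],
    [0,0,-6,0,0,0,0.1],
    [0,0,-9,0,0,0,0.1],
    [0,-2,-12,0,0,0,0.1],
    [1,-6,-12.5,0,0,0,0.1]
  ]
}}

```text
time: 26.32
position: [0.4484, -0.127, 0.1836]
tool_rot: [1.0, -0.002, 0.005, 0.003]
ft_force: [1.4, -1.0, -1.6]
grip_width: 0.027
```

>>> {"name": "apply_moves", "arguments": {
  "series": [
    [1,-4,0,0,0,0,0.1],
    [2,-8,0,0,0,0,0.1],
    [3,-12,0,0,0,0,0.1],
    [4,-16,0,0,0,0,0.1],
    [5,-20,0,0,0,0,0.1]
  ]
}}

```text
time: 26.73
position: [0.4952, 0.079, 0.1794]
tool_rot: [1.0, 0.001, 0.0, 0.0]
ft_force: [0.6, -0.5, -0.5]
grip_width: 0.0268
```

>>> {"name": "apply_moves", "arguments": {
  "series": [
    [0,-4,0,0,0,0,0.1],
    [0,-8,0,0,0,0,0.1],
    [0,-12,0,0,0,0,0.1],
    [0,-16,0,0,0,0,0.1],
    [0.2,-20,0,0,0,0,0.1]
  ]
}}

```text
time: 27.15
position: [0.4959, 0.2789, 0.1791]
tool_rot: [1.0, 0.001, -0.001, 0.0]
ft_force: [1.3, -0.1, -0.7]
grip_width: 0.0272
```

>>> {"name": "apply_moves", "arguments": {
  "series": [
    [0,-4,0,0,0,0,0.1],
    [0,-8,0,0,0,0,0.1],
    [0,-10.3,0,0,0,0,0.1],
    [0,-10.3,1,0,0,0,0.1],
    [0,-10.3,2,0,0,0,0.1]
  ]
}}

```text
time: 27.57
position: [0.4967, 0.3813, 0.1589]
tool_rot: [1.0, 0.002, 0.001, -0.0]
ft_force: [-0.6, -0.4, -1.1]
grip_width: 0.0272
```

>>> {"name": "apply_moves", "arguments": {
  "series": [
    [0,0,0,0,0,0,0.1],
    [0,0,0,0,0,0,0.1],
    [0,0,0,0,0,0,0.1],
    [0,0,0,0,0,0,0.1],
    [0,0,0,0,0,0,0.1]
  ]
}}

```text
time: 27.98
position: [0.4976, 0.3792, 0.1595]
tool_rot: [1.0, -0.0, 0.0, -0.0]
ft_force: [-1.3, 0.4, -0.8]
grip_width: 0.0272
```

>>> {"name": "apply_moves", "arguments": {
  "series": [
    [0,0,0,0,0,0,0.1],
    [0,0,0,0,0,0,0.1],
    [0,0,0,0,0,0,0.1],
    [0,0,0,0,0,0,0.1]
  ]
}}

```text
time: 28.32
position: [0.4971, 0.38, 0.1592]
tool_rot: [1.0, 0.001, 0.0, -0.0]
ft_force: [-0.3, -0.3, -0.3]
grip_width: 0.0268
```

Run:
```python
from h import *
plan(.4989,.3806,.121)
```

```text
shift cm [ 0.18 -0.06  3.82] rot [-0.01 -0.01  0.07] rows 0.9 t 28.3167 pos [0.4971 0.38   0.1592] w 0.0268 F [-0.3 -0.3 -0.3]
```

>>> {"name": "apply_moves", "arguments": {
  "series": [
    [0.17,-0.06,0.8,0,0,0,0.1],
    [0.17,-0.06,1.6,0,0,0,0.1],
    [0.17,-0.06,2.4,0,0,0,0.1],
    [0.17,-0.06,3.2,0,0,0,0.1],
    [0.17,-0.06,3.7,0,0,0,0.1]
  ]
}}

```text
time: 28.73
position: [0.4981, 0.3804, 0.1208]
tool_rot: [1.0, 0.001, -0.001, 0.0]
ft_force: [-4.0, -2.3, 32.5]
grip_width: 0.0273
```

>>> {"name": "apply_moves", "arguments": {
  "series": [
    [0,0,0.1,0,0,0,0.1],
    [0,0,0.1,0,0,0,0.1],
    [0,0,0.1,0,0,0,0.1],
    [0,0,0.1,0,0,0,0.1]
  ]
}}

```text
time: 29.07
position: [0.4984, 0.3804, 0.1212]
tool_rot: [1.0, 0.001, -0.0, 0.0]
ft_force: [-0.7, -0.7, 4.3]
grip_width: 0.027
```

Cup_28 is seated at the expected TCP height of 0.1212. I'll release and measure.

>>> {"name": "apply_moves", "arguments": {
  "series": [
    [0,0,0,0,0,0,0.6],
    [0,0,0,0,0,0,0.6],
    [0,0,0,0,0,0,0.6],
    [0,0,0,0,0,0,0.6],
    [0,0,0,0,0,0,0.6]
  ]
}}

```text
time: 29.48
position: [0.4988, 0.3806, 0.1206]
tool_rot: [1.0, 0.001, -0.0, 0.0]
ft_force: [-0.1, -0.6, 0.6]
grip_width: 0.0492
```

>>> {"name": "apply_moves", "arguments": {
  "series": [
    [0,0,-3,0,0,0,0.6],
    [0,0,-6,0,0,0,0.6],
    [0,0,-9,0,0,0,0.6],
    [0,4,-9,0,0,0,0.6],
    [0,6,-9,0,0,0,0.6]
  ]
}}

```text
time: 29.9
position: [0.4999, 0.3197, 0.2133]
tool_rot: [1.0, 0.001, 0.002, -0.0]
ft_force: [-0.7, -0.7, -0.5]
grip_width: 0.0522
```

>>> {"name": "apply_moves", "arguments": {
  "series": [
    [0,0,0,0,0,0,0.6],
    [0,0,0,0,0,0,0.6],
    [0,0,0,0,0,0,0.6],
    [0,0,0,0,0,0,0.6],
    [0,0,0,0,0,0,0.6]
  ]
}}

```text
time: 30.32
position: [0.4988, 0.3215, 0.2107]
tool_rot: [1.0, 0.001, -0.0, -0.0]
ft_force: [-1.6, 0.1, 0.8]
grip_width: 0.0524
```

>>> {"name": "apply_moves", "arguments": {
  "series": [
    [0,0,0,0,0,0,0.6],
    [0,0,0,0,0,0,0.6],
    [0,0,0,0,0,0,0.6]
  ]
}}

```text
time: 30.57
position: [0.4987, 0.321, 0.2108]
tool_rot: [1.0, 0.001, -0.0, 0.0]
ft_force: [-0.2, 0.2, -0.3]
grip_width: 0.0519
```

Run:
```python
from h import *
plan(.66,.06,.15)
p=robot.camera_params("wrist");im=robot.camera("wrist")[:,:,::-1].copy();cv2.imwrite("pics/w7.png",im)
rim(im,p,(.498,.3804,.116),.0125)
rim(im,p,(.4984,.3804,.098),.0195)
u,v=map(int,proj(p,(.5,.381,.08)));c=im[max(v-70,0):v+70,max(u-90,0):u+90];cv2.imwrite("pics/w7c.png",cv2.resize(c,None,fx=4,fy=4,interpolation=cv2.INTER_CUBIC))
```

```text
shift cm [16.08 26.13  6.08] rot [0.   0.01 0.11] rows 7.5 t 30.5667 pos [0.4987 0.321  0.2108] w 0.0519 F [-0.2  0.2 -0.3]
rim [0.4965 0.3806] dr mm 0.11 n 1636
rim [0.4991 0.3813] dr mm 0.22 n 1682
```

View pics/w7c.png

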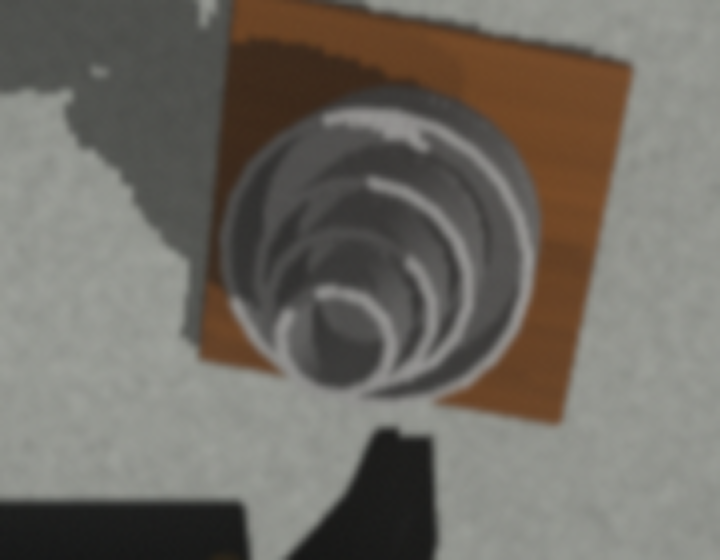

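All four cups are nested concentrically in the crop, with cup_28 at (338,335). Its rim fits height 0.116 with dr 0.1 mm, so step 1 is met. The vision x for cup_28 is 1.7 mm off the release pose. I'll turn the gripper 90° and squeeze lightly so the jaws give the exact x.

Run:
```python
from h import *
o,_=base();print(o["q"].round(2))
plan(.4984,.3805,.2)
```

```text
[0.38 0.52 1.55 0.   1.07 1.95]
shift cm [-0.02 -5.96  1.09] rot [0.   0.01 0.1 ] rows 1.5 t 30.6167 pos [0.4987 0.3209 0.2109] w 0.0523 F [-1.1  0.6  0.1]
```

>>> {"name": "apply_moves", "arguments": {
  "series": [
    [0,0,0,0,0,-7,0.6],
    [0,0,0,0,0,-14,0.6],
    [0,0,0,0,0,-21,0.6],
    [0,0,0,0,0,-28,0.6],
    [0,0,0,0,0,-35,0.6]
  ]
}}

```text
time: 31.03
position: [0.4988, 0.3207, 0.2111]
tool_rot: [0.953, 0.304, 0.0, -0.0]
ft_force: [0.4, -0.0, -0.3]
grip_width: 0.0524
```

>>> {"name": "apply_moves", "arguments": {
  "series": [
    [0,0,0,0,0,-7,0.6],
    [0,0,0,0,0,-14,0.6],
    [0,0,0,0,0,-21,0.6],
    [0,0,0,0,0,-28,0.6],
    [0,0,0,0,0,-35,0.6]
  ]
}}

```text
time: 31.45
position: [0.4988, 0.3207, 0.2111]
tool_rot: [0.817, 0.577, 0.0, -0.0]
ft_force: [0.5, -0.2, -0.2]
grip_width: 0.0524
```

>>> {"name": "apply_moves", "arguments": {
  "series": [
    [0,0,0,0,0,-7,0.6],
    [0,0,0,0,0,-14,0.6],
    [0,0,0,0,0,-20,0.6],
    [0,0,0,0,0,-20,0.6],
    [0,0,0,0,0,-20,0.6]
  ]
}}

```text
time: 31.87
position: [0.4989, 0.3207, 0.211]
tool_rot: [0.708, 0.707, 0.0, -0.0]
ft_force: [0.5, 0.6, -0.2]
grip_width: 0.052
```

>>> {"name": "apply_moves", "arguments": {
  "series": [
    [3,0,0,0,0,0,0.6],
    [6,0,0,0,0,0,0.6],
    [6,0,0,0,0,0,0.6],
    [6,0,0,0,0,0,0.6],
    [6,0,0,0,0,0,0.6]
  ]
}}

```text
time: 32.28
position: [0.4984, 0.3803, 0.2108]
tool_rot: [0.707, 0.707, -0.001, 0.0]
ft_force: [-0.7, -0.7, 0.6]
grip_width: 0.0519
```

```bash
sed -i 's/T=np.array.*/T=np.array([[0,1,0],[1,0,0],[0,0,-1.]])/' h.py
python3 - <<'E'
from h import *
plan(.4978,.3805,.123)
p=robot.camera_params("wrist");im=robot.camera("wrist")[:,:,::-1].copy();cv2.imwrite("pics/w8.png",im)
rim(im,p,(.498,.3804,.116),.0125)
E
```

```text
shift cm [ 0.03 -0.05  8.78] rot [-0.04  0.05  0.04] rows 2.1 t 32.2833 pos [0.4984 0.3803 0.2108] w 0.0519 F [-0.7 -0.7  0.6]
rim [0.4969 0.3805] dr mm 0.05 n 2643
```

>>> {"name": "apply_moves", "arguments": {
  "series": [
    [0,-0.1,3,0,0,0,0.6],
    [0,-0.1,6,0,0,0,0.6],
    [0,-0.1,8,0,0,0,0.6],
    [0,-0.1,8.7,0,0,0,0.6],
    [0,-0.1,8.7,0,0,0,0.6]
  ],
  "newtons": 4
}}

```text
time: 32.75
position: [0.4966, 0.3789, 0.1221]
tool_rot: [0.707, 0.707, -0.002, -0.001]
ft_force: [0.4, -0.1, 0.1]
grip_width: 0.0525
```

>>> {"name": "apply_moves", "arguments": {
  "series": [
    [0,0,0,0,0,0,0.5],
    [0,0,0,0,0,0,0.4],
    [0,0,0,0,0,0,0.28],
    [0,0,0,0,0,0,0.28],
    [0,0,0,0,0,0,0.28]
  ]
}}

```text
time: 33.17
position: [0.4981, 0.3809, 0.1252]
tool_rot: [0.707, 0.708, 0.001, 0.0]
ft_force: [-1.3, 0.1, 0.4]
grip_width: 0.0281
```

>>> {"name": "apply_moves", "arguments": {
  "series": [
    [0,0,0,0,0,0,0.28],
    [0,0,0,0,0,0,0.28],
    [0,0,0,0,0,0,0.28],
    [0,0,0,0,0,0,0.28],
    [0,0,0,0,0,0,0.28]
  ]
}}

```text
time: 33.58
position: [0.4976, 0.3808, 0.1247]
tool_rot: [0.707, 0.708, 0.0, -0.0]
ft_force: [-2.1, -0.1, 5.8]
grip_width: 0.028
```

Run:
```python
from h import *
plan(.4978,.3805,.123)
```

```text
shift cm [-0.03  0.02  0.17] rot [ 0.   -0.03  0.07] rows 0.0 t 33.5833 pos [0.4976 0.3808 0.1247] w 0.028 F [-2.1 -0.1  5.8]
```

>>> {"name": "apply_moves", "arguments": {
  "series": [
    [0,0,0,0,0,0,0.5],
    [0,0,0,0,0,0,0.6],
    [0,0,0,0,0,0,0.6],
    [0,0,0,0,0,0,0.6],
    [0,0,-3,0,0,0,0.6]
  ]
}}

```text
time: 34.0
position: [0.4941, 0.3784, 0.1484]
tool_rot: [0.707, 0.707, -0.006, -0.002]
ft_force: [0.0, -0.7, 0.3]
grip_width: 0.05
```

>>> {"name": "apply_moves", "arguments": {
  "series": [
    [0,0,-4,0,0,0,0.6],
    [-2,1,-6,0,0,0,0.6],
    [-5.5,2.5,-6,0,0,0,0.6],
    [-9,4.5,-6,0,0,0,0.6],
    [-12.5,6.5,-6,0,0,0,0.6]
  ]
}}

```text
time: 34.42
position: [0.5633, 0.2548, 0.2147]
tool_rot: [0.706, 0.708, 0.0, 0.0]
ft_force: [0.7, 0.8, 1.3]
grip_width: 0.0524
```

>>> {"name": "apply_moves", "arguments": {
  "series": [
    [-3.5,2,0,0,0,0,0.6],
    [-7,4,0,0,0,0,0.6],
    [-10.5,6,0,0,0,0,0.6],
    [-14,8,0,0,0,0,0.6],
    [-17.5,10,0,0,0,0,0.6]
  ]
}}

```text
time: 34.83
position: [0.6637, 0.0788, 0.2137]
tool_rot: [0.707, 0.707, -0.0, -0.0]
ft_force: [0.5, 0.7, 1.4]
grip_width: 0.0521
```

>>> {"name": "apply_moves", "arguments": {
  "series": [
    [-1,0,2,0,0,0,0.6],
    [-1.8,0,5,0,0,0,0.6],
    [-1.8,0,5,0,0,0,0.6],
    [-1.8,0,5,0,0,0,0.6],
    [-1.8,0,5,0,0,0,0.6]
  ]
}}

```text
time: 35.25
position: [0.6634, 0.0634, 0.1647]
tool_rot: [0.707, 0.708, 0.0, 0.0]
ft_force: [0.4, -0.3, 0.8]
grip_width: 0.0519
```

>>> {"name": "apply_moves", "arguments": {
  "series": [
    [0,0,0,0,0,0,0.6],
    [0,0,0,0,0,0,0.6],
    [0,0,0,0,0,0,0.6],
    [0,0,0,0,0,0,0.6]
  ]
}}

```text
time: 35.58
position: [0.6636, 0.0635, 0.1652]
tool_rot: [0.706, 0.708, 0.001, 0.001]
ft_force: [0.1, 0.0, 0.2]
grip_width: 0.0519
```

Run:
```python
from h import *
plan(.662,.062,.033)
p=robot.camera_params("wrist");im=robot.camera("wrist")[:,:,::-1].copy();cv2.imwrite("pics/w9.png",im)
import pickle;pickle.dump(p,open("w9.pkl","wb"))
u,v=proj(p,(.662,.062,.01));print(u,v,proj(p,(.662,.062,.028)));u,v=int(u),int(v)
c=im[max(v-50,0):v+50,max(u-65,0):u+65];cv2.imwrite("pics/w9c.png",cv2.resize(c,None,fx=6,fy=6,interpolation=cv2.INTER_CUBIC))
```

```text
shift cm [-0.15 -0.18 13.22] rot [0.11 0.01 0.13] rows 3.2 t 35.5833 pos [0.6636 0.0635 0.1652] w 0.0519 F [0.1 0.  0.2]
253.71318814886763 183.2949764847723 [253.60277111 188.10835667]
```

View pics/w9c.png

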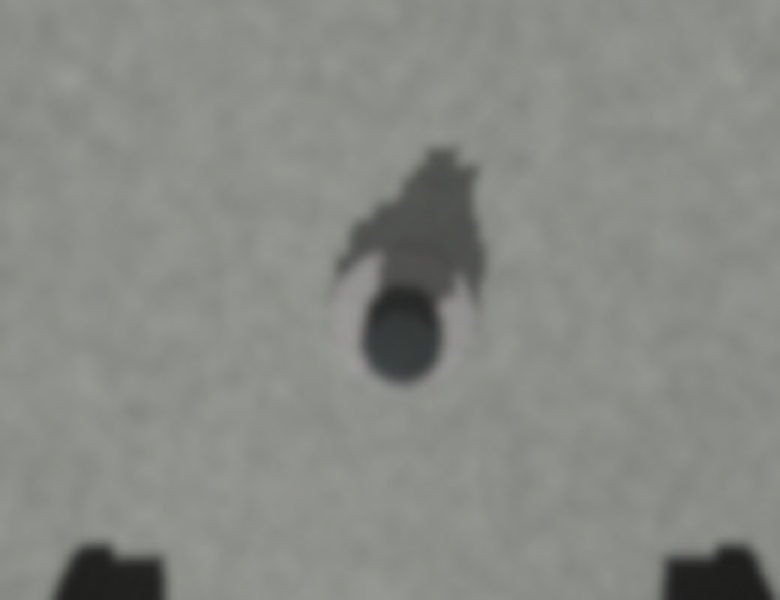

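The crop shows the knob with its top disc at about (402,344), full-image (254.6,189.9). I'll cast that point.

Run:
```python
from h import *
import pickle;p=pickle.load(open("w9.pkl","rb"))
X=ray(p,254.6,189.9,.028);print(X, "dia mm",(ray(p,188+442/6,190,.028)-ray(p,188+363/6,190,.028))*1e3)
plan(X[0],X[1],.031)
```

```text
[0.66303375 0.06005752 0.028     ] dia mm [13.66283545  0.02290926  0.        ]
shift cm [-0.33 -0.06 13.39] rot [0.08 0.   0.12] rows 3.2 t 35.6333 pos [0.6634 0.0634 0.1649] w 0.0524 F [-0.2  0.3  0.2]
```

>>> {"name": "apply_moves", "arguments": {
  "series": [
    [-0.33,-0.05,3.5,0,0,0,0.6],
    [-0.33,-0.05,7,0,0,0,0.6],
    [-0.33,-0.05,10,0,0,0,0.5],
    [-0.33,-0.05,12,0,0,0,0.5],
    [-0.33,-0.05,13,0,0,0,0.5]
  ],
  "newtons": 20
}}

```text
time: 36.05
position: [0.6606, 0.0597, 0.0309]
tool_rot: [0.707, 0.708, -0.002, -0.002]
ft_force: [-0.2, 0.1, 0.2]
grip_width: 0.0449
```

>>> {"name": "apply_moves", "arguments": {
  "series": [
    [0,0,0,0,0,0,0.5],
    [0,0,0,0,0,0,0.5],
    [0,0,0,0,0,0,0.5],
    [0,0,0,0,0,0,0.5],
    [0,0,0,0,0,0,0.5]
  ]
}}

```text
time: 36.47
position: [0.6639, 0.0595, 0.0359]
tool_rot: [0.707, 0.708, 0.001, 0.001]
ft_force: [0.9, 0.4, 0.6]
grip_width: 0.0437
```

Run:
```python
from h import *
plan(.663,.0601,.032)
```

```text
shift cm [ 0.06 -0.09  0.39] rot [0.19 0.01 0.08] rows 0.1 t 36.4667 pos [0.6639 0.0595 0.0359] w 0.0437 F [0.9 0.4 0.6]
```

>>> {"name": "apply_moves", "arguments": {
  "series": [
    [0.05,-0.08,0.2,0,0,0,0.5],
    [0.05,-0.08,0.3,0,0,0,0.5],
    [0.05,-0.08,0.3,0,0,0,0.3],
    [0.05,-0.08,0.3,0,0,0,0.1],
    [0.05,-0.08,0.3,0,0,0,0]
  ]
}}

```text
time: 36.88
position: [0.6618, 0.06, 0.031]
tool_rot: [0.707, 0.708, -0.0, -0.0]
ft_force: [0.5, -0.1, 0.1]
grip_width: 0.0311
```

>>> {"name": "apply_moves", "arguments": {
  "series": [
    [0,0,0,0,0,0,0],
    [0,0,0,0,0,0,0],
    [0,0,0,0,0,0,0],
    [0,0,0,0,0,0,0],
    [0,0,0,0,0,0,0]
  ]
}}

```text
time: 37.3
position: [0.6619, 0.06, 0.031]
tool_rot: [0.707, 0.708, 0.0, 0.0]
ft_force: [0.5, -0.9, -0.3]
grip_width: 0.0128
```

>>> {"name": "apply_moves", "arguments": {
  "series": [
    [0,0,0,0,0,0,0],
    [0,0,0,0,0,0,0],
    [0,0,0,0,0,0,0],
    [0,0,0,0,0,0,0]
  ]
}}

```text
time: 37.63
position: [0.6618, 0.06, 0.031]
tool_rot: [0.707, 0.708, -0.0, -0.0]
ft_force: [-0.3, -0.1, -0.3]
grip_width: 0.0129
```

Run:
```python
from h import *
plan(.663,.0601,.032)
```

```text
shift cm [ 0.01  0.12 -0.1 ] rot [-0.01 -0.    0.07] rows 0.0 t 37.6333 pos [0.6618 0.06   0.031 ] w 0.0129 F [-0.3 -0.1 -0.3]
```

>>> {"name": "apply_moves", "arguments": {
  "series": [
    [0,0,-3,0,0,0,0],
    [0,0,-6.5,0,0,0,0],
    [0,0,-10,0,0,0,0],
    [0,0,-13.5,0,0,0,0],
    [0,0,-17,0,0,0,0]
  ]
}}

```text
time: 38.05
position: [0.6614, 0.06, 0.2025]
tool_rot: [0.707, 0.708, -0.0, -0.0]
ft_force: [0.9, -0.1, -1.1]
grip_width: 0.0129
```

>>> {"name": "apply_moves", "arguments": {
  "series": [
    [3.4,-1.8,0,0,0,0,0],
    [6.8,-3.6,0,0,0,0,0],
    [10.2,-5.4,0,0,0,0,0],
    [13.6,-7.2,0,0,0,0,0],
    [17,-9,0,0,0,0,0]
  ]
}}

```text
time: 38.47
position: [0.5705, 0.2311, 0.2013]
tool_rot: [0.707, 0.707, 0.0, -0.0]
ft_force: [0.7, 0.2, -0.8]
grip_width: 0.0131
```

>>> {"name": "apply_moves", "arguments": {
  "series": [
    [3.4,-1.8,0,0,0,0,0],
    [6.8,-3.6,0,0,0,0,0],
    [10.2,-5.4,0,0,0,0,0],
    [13.6,-7.2,0,0,0,0,0],
    [15,-7.4,0,0,0,0,0]
  ]
}}

```text
time: 38.88
position: [0.4933, 0.3836, 0.201]
tool_rot: [0.705, 0.709, -0.001, -0.001]
ft_force: [0.4, -0.2, -0.6]
grip_width: 0.0131
```

>>> {"name": "apply_moves", "arguments": {
  "series": [
    [0,0,0,0,0,0,0],
    [0,0,1,0,0,0,0],
    [0,0,2,0,0,0,0],
    [0,0,3,0,0,0,0],
    [0,0,4,0,0,0,0]
  ]
}}

```text
time: 39.3
position: [0.4978, 0.378, 0.1593]
tool_rot: [0.707, 0.707, -0.001, -0.0]
ft_force: [-0.4, -0.1, -1.0]
grip_width: 0.0135
```

>>> {"name": "apply_moves", "arguments": {
  "series": [
    [0,0,0,0,0,0,0],
    [0,0,0,0,0,0,0],
    [0,0,0,0,0,0,0],
    [0,0,0,0,0,0,0],
    [0,0,0,0,0,0,0]
  ]
}}

```text
time: 39.72
position: [0.498, 0.3799, 0.1617]
tool_rot: [0.707, 0.707, 0.001, 0.0]
ft_force: [-0.2, -0.6, -0.9]
grip_width: 0.0129
```

Run:
```python
from h import *
plan(.4976,.3804,.141)
```

```text
shift cm [ 0.05 -0.04  2.07] rot [ 0.07 -0.04  0.06] rows 0.5 t 39.7167 pos [0.498  0.3799 0.1617] w 0.0129 F [-0.2 -0.6 -0.9]
```

>>> {"name": "apply_moves", "arguments": {
  "series": [
    [0.04,-0.04,0.5,0,0,0,0],
    [0.04,-0.04,1.2,0,0,0,0],
    [0.04,-0.04,1.2,0,0,0,0],
    [0.04,-0.04,1.2,0,0,0,0],
    [0.04,-0.04,1.2,0,0,0,0]
  ]
}}

```text
time: 40.13
position: [0.4969, 0.3802, 0.1488]
tool_rot: [0.707, 0.708, -0.0, -0.0]
ft_force: [-0.1, -0.5, 0.1]
grip_width: 0.0132
```

Run:
```python
from h import *
plan(.4976,.3804,.141)
p=robot.camera_params("wrist");im=robot.camera("wrist")[:,:,::-1].copy()
u,v=map(int,proj(p,(.4976,.3804,.12)));print(u,v);c=im[max(v-60,0):v+60,max(u-80,0):u+80];cv2.imwrite("pics/w10c.png",cv2.resize(c,None,fx=5,fy=5,interpolation=cv2.INTER_CUBIC))
```

```text
shift cm [0.02 0.07 0.78] rot [-0.02  0.01  0.08] rows 0.2 t 40.1333 pos [0.4969 0.3802 0.1488] w 0.0132 F [-0.1 -0.5  0.1]
255 233
```

View pics/w10c.png

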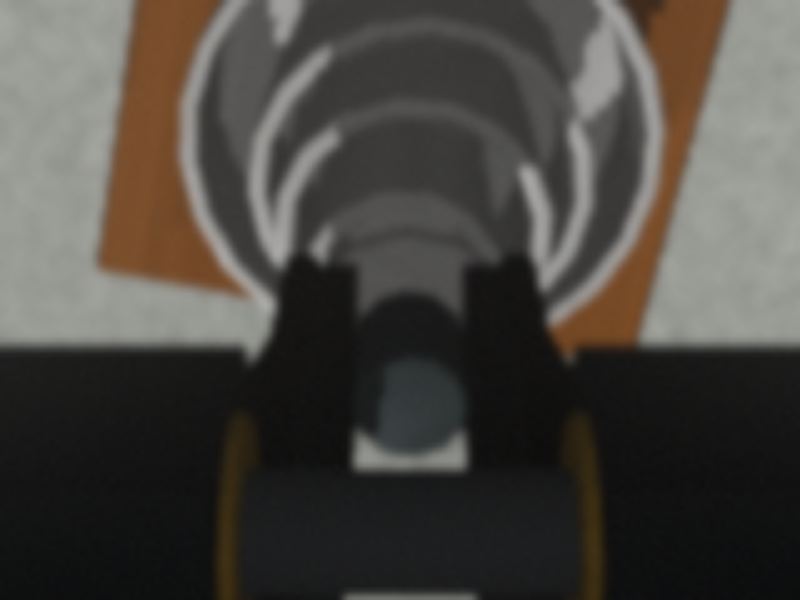

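The lid is held straight by its knob at crop (410,405), just above cup_28's rim. I'll nudge x by 0.6 mm and lower it.

>>> {"name": "apply_moves", "arguments": {
  "series": [
    [0.02,0.06,0,0,0,0,0],
    [0.02,0.06,0.2,0,0,0,0],
    [0.02,0.06,0.4,0,0,0,0],
    [0.02,0.06,0.6,0,0,0,0],
    [0.02,0.06,0.7,0,0,0,0]
  ]
}}

```text
time: 40.6
position: [0.4975, 0.3803, 0.1416]
tool_rot: [0.707, 0.708, -0.0, -0.0]
ft_force: [-0.1, 0.0, 0.6]
grip_width: 0.0135
```

>>> {"name": "apply_moves", "arguments": {
  "series": [
    [0,0,0.05,0,0,0,0],
    [0,0,0.05,0,0,0,0],
    [0,0,0.05,0,0,0,0]
  ]
}}

```text
time: 40.85
position: [0.4976, 0.3804, 0.1414]
tool_rot: [0.707, 0.708, -0.0, -0.0]
ft_force: [-0.6, 0.3, 0.3]
grip_width: 0.0129
```

The step has dropped into the mouth with no contact force, so I'll release.

>>> {"name": "apply_moves", "arguments": {
  "series": [
    [0,0,0.05,0,0,0,0],
    [0,0,0.05,0,0,0,0.1],
    [0,0,0.05,0,0,0,0.2],
    [0,0,0.05,0,0,0,0.3],
    [0,0,0.05,0,0,0,0.4]
  ]
}}

```text
time: 41.27
position: [0.4978, 0.3804, 0.1412]
tool_rot: [0.707, 0.708, 0.0, 0.0]
ft_force: [-0.1, 0.0, -0.3]
grip_width: 0.0237
```

>>> {"name": "apply_moves", "arguments": {
  "series": [
    [0,0,0,0,0,0,0.4],
    [0,0,0,0,0,0,0.4],
    [0,0,-3,0,0,0,0.4],
    [0,0,-6,0,0,0,0.4],
    [0,0,-9,0,0,0,0.4]
  ]
}}

```text
time: 41.68
position: [0.4973, 0.3801, 0.2314]
tool_rot: [0.707, 0.708, -0.001, -0.0]
ft_force: [0.6, -0.1, 0.1]
grip_width: 0.0346
```

>>> {"name": "apply_moves", "arguments": {
  "series": [
    [-3,0,0,0,0,0,0.4],
    [-6,0,0,0,0,0,0.4],
    [-8,0,0,0,0,0,0.4],
    [-8,0,0,0,0,0,0.4],
    [-8,0,0,0,0,0,0.4]
  ]
}}

```text
time: 42.1
position: [0.498, 0.2998, 0.2314]
tool_rot: [0.707, 0.707, 0.0, -0.0]
ft_force: [-0.2, 0.2, -0.3]
grip_width: 0.0346
```

>>> {"name": "apply_moves", "arguments": {
  "series": [
    [0,0,0,0,0,0,0.4],
    [0,0,0,0,0,0,0.4],
    [0,0,0,0,0,0,0.4],
    [0,0,0,0,0,0,0.4]
  ]
}}

```text
time: 42.43
position: [0.4977, 0.3013, 0.2308]
tool_rot: [0.706, 0.708, 0.0, -0.0]
ft_force: [0.1, 0.4, 0.3]
grip_width: 0.0344
```

Run:
```python
from h import *
plan(.4976,.3804,.141)
p=robot.camera_params("wrist");im=robot.camera("wrist")[:,:,::-1].copy();cv2.imwrite("pics/w11.png",im)
s=robot.camera("side")[:,:,::-1];t=robot.camera("top")[:,:,::-1]
ps=robot.camera_params("side");u,v=map(int,proj(ps,(.498,.38,.09)));print(u,v,proj(ps,(.498,.38,.138)),proj(ps,(.498,.38,.116)))
X=(.4976,.3804);print("wrist: knob top, flange",proj(p,(*X,.138)),proj(p,(*X,.120)))
a=cv2.resize(s[v-45:v+45,u-50:u+50],(400,360),interpolation=cv2.INTER_CUBIC)
uu,vv=map(int,proj(p,(.498,.381,.12)));print("wc",uu-55,vv-50);b=cv2.resize(im[max(vv-50,0):max(vv-50,0)+100,max(uu-55,0):max(uu-55,0)+110],(396,360),interpolation=cv2.INTER_CUBIC)
cv2.imwrite("pics/fin.png",np.hstack([a,b]));cv2.imwrite("pics/top4.png",t)
```

```text
shift cm [7.91 0.01 8.98] rot [-0.01 -0.01  0.14] rows 2.9 t 42.4333 pos [0.4977 0.3013 0.2308] w 0.0344 F [0.1 0.4 0.3]
199 107 [198.18610685  93.2522964 ] [199.01110744  99.75714204]
wrist: knob top, flange [255.27755459 108.01816529] [255.34048931 107.53016476]
wc 200 56
```

View pics/fin.png

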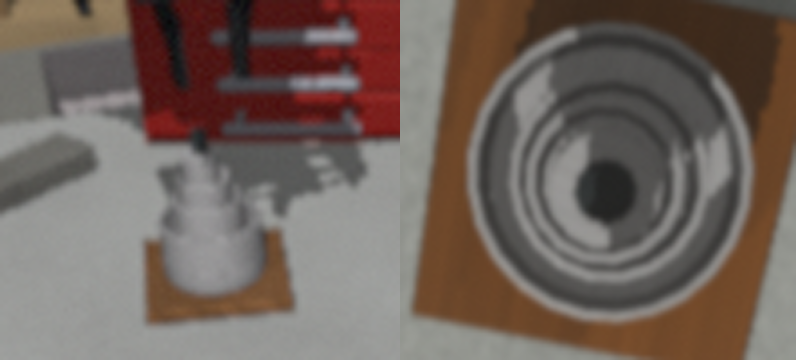

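View pics/top4.png

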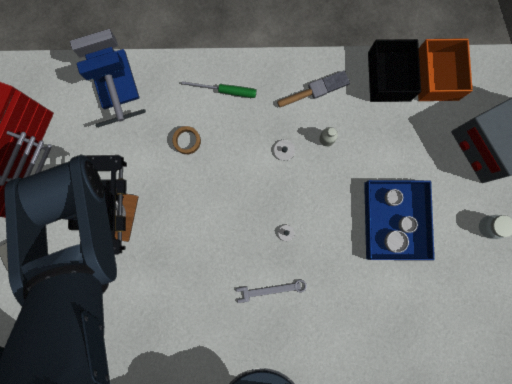

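The last views show the stepped nest with the lid's knob on top. In the wrist crop the flange lies inside the 42 rim, and the knob is at (257,109) against a predicted (255,108). The top view shows all three rejects in the bin, and the other lids, tape and glue at their starting places. Handing in.

```bash
python3 -c "
from h import *
print(robot.hand_in());print(robot.get_obs()['time'])"
```

```text
the job is handed in; nothing more can be done
None
the job is handed in; nothing more can be done
```

I handed the job in at about 42 s. No verdict is reported, so the result rests on my own checks.

**What I did:** Cup_70 was absent from this start. I put all three rejects (one 56, two 42) in the scrap bin. I then nested cup_56, cup_42 and cup_28 in the big cup and put lid_28 on cup_28.

**Checks that agreed:**
- **Cups:** Cup_42 and cup_28 each came into contact at the height expected for fully home. Once released, all three rims fitted their expected heights (80, 98 and 116 mm) to within about 0.3 mm in radius. A refit of the 56 rim after cup_42 went in was poorer, off by about 1.2 mm, with part of the rim hidden.
- **Lid:** The step entered the mouth with no contact force, and I released it less than 1 mm above home. In the last wrist view the knob was about 2 px from where it should be. I did not measure the seating height separately after release.
- **Everything else:** In the final top view the rejects are in the bin, and the other two lids, the tape roll and the glue bottle show no visible movement. I saw no cup knocked aside.

**Checks that disagreed:** The top and wrist cameras differed by a constant of about 2 mm. For cup_28, vision and the gripper differed by about 1–2 mm in x. I settled that with a gentle squeeze, which put the cup at x = 0.4976.

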